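# Load the spectacle dryer and set its click timer

## Robot

A 7-joint arm with a two-finger parallel gripper is mounted at the origin on the work surface. World frame = base frame: x ahead of the robot, y to its left, z up, the work surface at z = 0. Lengths are in mm, angles in rad, forces in N, time in s.
With the tool pointing down it reaches from about 425 to 825 mm from the base axis. Payload 3.6 kg.
Tool frame: the origin (TCP) lies midway between the tips of the shut fingers; the grasp point (between the pads) lies 19 mm behind it; x points along the fingers, z is the direction in which the jaws open and shut, and the axes are right-handed (so a half turn about x gives the same grasp; the last joint's range is limited). The gripper opens to 85 mm and grips with 20 to 120 N. Pads are 22 mm wide; open, the fingers measure 114 mm over their backs; the gripper's body (76 mm by 85 mm) begins 54 mm behind the grasp point. The pads swing forward as they close: fully open they stand 13 mm farther back than shut.
Start: joints at [1.264, 0.615, -0.013, 1.423, 0.008, 1.103, -0.04], TCP at [180.144, -624.506, 194.197] pointing down, gripper open.
Joint ranges: [-3.12, 3.12], [-0.3, 2.06], [-1.34, 1.32], [0.26, 2.42], [-1.36, 4.5], [0.01, 1.98], [-2.84, 2.84]. Speed limits (rad/s): [2.79, 2.79, 3.14, 3.14, 3.14, 3.14, 3.14].

## Interface

Orientations are given as a rotation vector (axis times angle).
In Python, from station import arm gives the robot as it stands.
- The arm moves only by the tool drive_tool, never from a script. Its argument "deltas" is a list of rows, each a list of 6 numbers: the shift along the tool's x, y, z in m, then the turn, a rotation vector about the tool's x, y, z in rad. A call has 1 to 12 rows; each row shifts and turns the commanded pose from where the row before left it, along the tool's axes as they then stand; what a row does not reach is not made up. A row lasts 1/8 s, in which the tool goes at most 62.5 mm and 10.7 degrees, less where a joint would pass 70% of its speed; a pose out of reach is approached as far as the arm can. A call is refused whole if a number of a shift passes 0.0625 or a number of a turn 0.188, either way. A call with a gripper value outside its range is refused whole. "gripper" is the gripper command: -1 is shut, 1 is fully open, values between are in proportion, set as the call begins (left out, the last holds). The fingers move at their own pace and stop on an object; "newtons" is the grip in N (left out, the last holds). Time passes only in rows, so rows that do not move let the fingers close. It gives the time, the measured TCP pose, the force and the opening at its end, in the units of the state.
- arm.state(): the state, without advancing time (a new reading comes with each control period).
- arm.capture(name): name is "scene" or "side" or "wrist"; returns a dict with "frame" (400x640x3 uint8, red, green, blue), "intrinsics" (3x3 intrinsics, pixels), "distortion" ([k1, k2, p1, p2, k3] as OpenCV has them; the pictures are not rectified), "R" (3x3) and "t" (3): a world point X has camera coordinates R X + t; the wrist camera has in their place "hand_eye" (4x4, takes a point from camera to tool coordinates, whose origin is the TCP and whose axes are the tool frame's). Camera axes: x right, y down, z forward; pixel columns grow to the right and rows downward; lengths in mm; the calibration is good to about 2 mm. A picture is of the moment at which its call begins: read the wrist's pose just before it. There is no depth.
- arm.close_job(): hands the job in, once; it reports no verdict.
The state is a dict: "clock": time; "q": joint angles; "joint_velocities": joint speeds; "tau": joint torques, N m; "ee_pos": TCP position; "ee_rot": TCP orientation; "force": force on the tool from outside, world axes, zero at the start; "wrist_torque": the same for the moment, N m; "opening": finger opening in mm.
Only numpy, scipy, OpenCV 4.12 (cv2) and the standard library are available. Lean on these libraries where they do the work, as an engineer would, in place of code of your own. Each camera call takes 0.05 s, during which the arm holds its last target. There are 200 camera calls.

## Task

The blower of the spectacle dryer must be off while it is loaded: first turn the timer knob back to off, its pointer at the red dot. Then move all the wet spectacles from the draining mat into the dryer tray, one to a compartment in any order, each lying flat on the compartment's floor with its lenses up and its brow edge (brass bar) on the side with the blue strips. Finally set the timer seven clicks clockwise from off, press the green start button all the way down and let go, and leave everything else on the counter where it stands.

Things in the scene. Friction and masses are not known exactly. Their poses are not given: they have to be found in the camera images.
- frame1: folded spectacles, black rims, clear lenses, 35 g, lenses up on the folded arms: 130 (x) x 42 (y) x 22 mm high; origin at the centre of the underside, z up. +y is the brow edge (straight brass bar). Rims at 14 to 22 mm height, 18 mm apart at the bridge, 42 mm across y: grip across y at the centre, on both rims (10-15 N). Starts on a fixed 3 mm mat. May be absent
- frame2: folded spectacles, brown tortoiseshell rims, amber lenses, 35 g, lenses up on the folded arms: 130 (x) x 42 (y) x 22 mm high; origin at the centre of the underside, z up. +y is the brow edge (straight brass bar). Rims at 14 to 22 mm height, 18 mm apart at the bridge, 42 mm across y: grip across y at the centre, on both rims (10-15 N). Starts on a fixed 3 mm mat. May be absent
- frame3: folded spectacles, red rims, clear lenses, 35 g, lenses up on the folded arms: 130 (x) x 42 (y) x 22 mm high; origin at the centre of the underside, z up. +y is the brow edge (straight brass bar). Rims at 14 to 22 mm height, 18 mm apart at the bridge, 42 mm across y: grip across y at the centre, on both rims (10-15 N). Starts on a fixed 3 mm mat. May be absent
- frame4: folded spectacles, blue rims, clear lenses, 35 g, lenses up on the folded arms: 130 (x) x 42 (y) x 22 mm high; origin at the centre of the underside, z up. +y is the brow edge (straight brass bar). Rims at 14 to 22 mm height, 18 mm apart at the bridge, 42 mm across y: grip across y at the centre, on both rims (10-15 N). Starts on a fixed 3 mm mat. May be absent
- tray: white dryer tray fixed to the counter, 170 (x) x 330 (y) x 34 mm; origin at the centre of its underside. Four compartments, floors 20 mm above the counter, walls 14 mm above the floors; each about 150 x 56 mm inside; walls between them 24 mm wide, outer ones 10 to 17 mm; every long wall has a 56 mm finger gap at its middle, down to the floor. 1 and 2 run along tray y, 3 and 4 along tray x
- cell1: compartment 1 of the tray: origin at the centre of its floor, x along its length (150 mm), y across it (56 mm), z up. The wall on its +y side carries two blue strips (40 mm each) on top: the brow edge of the spectacles belongs on that side.
- cell2: compartment 2 of the tray: origin at the centre of its floor, x along its length (150 mm), y across it (56 mm), z up. The wall on its +y side carries two blue strips (40 mm each) on top: the brow edge of the spectacles belongs on that side.
- cell3: compartment 3 of the tray: origin at the centre of its floor, x along its length (150 mm), y across it (56 mm), z up. The wall on its +y side carries two blue strips (40 mm each) on top: the brow edge of the spectacles belongs on that side.
- cell4: compartment 4 of the tray: origin at the centre of its floor, x along its length (150 mm), y across it (56 mm), z up. The wall on its +y side carries two blue strips (40 mm each) on top: the brow edge of the spectacles belongs on that side.
- console: white timer console fixed to the counter, 120 (x) x 160 (y) x 50 mm high with a dark grey top; origin at the centre of its underside, z up. The timer knob stands 25 mm to its +y of the centre, the green start button 53 mm to its -y. A red dot (off) and eight white tick marks on the top surround the knob.
- timer (a joint): click timer knob, rad, growing clockwise seen from above. 0 = off: red pointer line at the red dot, on the console's -x side. One click = pi/6 rad (30 degrees) = one white tick; runs 0 to 8 clicks, stops 0.15 rad beyond. A sprung detent (about 0.05 N m) pulls the released knob into the nearest click. Bar yaw = console yaw - timer angle
- timer_grip (a point): on the knob's axis, 81 mm above the counter: where to grip the bar across its width. The knob is a disc 60 mm across; on it a grey bar grip 56 mm long (along the pointer), 14 mm wide, 30 mm tall, whose top is 10 mm above this point
- start (a joint): travel of the start button in m: 0 released, 0.006 fully down (5 N); it springs back
- start_top (a point): centre of the top of the green start button, 28 mm across; press straight down
- spray: bystander: spray bottle, 48 mm across, 130 mm tall, origin at its foot
- mug: bystander: white mug, 76 mm across, 75 mm tall, origin at its foot
- case: bystander: blue spectacle case, 62 x 155 x 40 mm, origin at the centre of its underside
- driver: bystander: small screwdriver, 130 mm long, lying on the counter
- cloths: bystander: pack of lens wipes, 75 x 110 x 22 mm, origin at the centre of its underside
- fluid: bystander: amber jar, 56 mm across, 100 mm tall, origin at its foot
There are look-alikes about, which are no part of the job. There is more than one size of the frame2; the job needs the smaller.

How it is judged:
By the outcome, as a careful person would: the job done as asked, in the order asked, and still so for the second after the job is handed in, with the robot touching nothing.
Of frame1, frame2, frame3, frame4 only 2 to 4 are there at a start; the rules pass over those that are not, and their reading is None.
At some moment in a run one of frame1, frame2, frame3, frame4 may be knocked a few centimetres aside while the robot is not near it.
Once in a run the grip may slacken for a moment while it holds something.
It also fails if it takes over 210 s, if anything falls off the work surface, if the arm or the gripper's body presses on something with over 40 N, if the wrist force passes 120 N, or if a joint passes its speed limit or range.

## Working session

There is one attempt and no reset: what is moved stays moved. The work goes in short steps, Python scripts to look and compute and a tool call to move; the robot and the scene stay as the last step left them, time stands still between calls to the robot, and variables do not carry over. Pictures are saved under pics/ and viewed, about 12 in all and at most 16, crops included, and the job is handed in when it is done.

Besides the shell and the picture viewer there is one more tool, called as name(argument=value, ...) on one line, values as JSON. drive_tool: Moves the arm, as the interface text tells. Its arguments: {"type":"object","properties":{"deltas":{"type":"array","items":{"type":"array","items":{"type":"number"}}},"gripper":{"type":"number"},"newtons":{"type":"number"}},"required":["deltas"]}

```bash
ls; mkdir -p pics; cat > h.py <<'E'
import numpy as np, cv2, pickle, sys
from scipy.spatial.transform import Rotation as Ro
from station import arm
def cap(n):
    s=arm.state(); c=arm.capture(n)
    if n=='wrist':
        T=np.eye(4); T[:3,:3]=Ro.from_rotvec(s['ee_rot']).as_matrix(); T[:3,3]=s['ee_pos']
        M=np.linalg.inv(T@np.array(c['hand_eye'])); c['R']=M[:3,:3]; c['t']=M[:3,3]
    c={k:np.array(v) for k,v in c.items()}
    return c
def ray(c,uv,z):
    uv=np.array(uv,float).reshape(-1,1,2)
    n=cv2.undistortPoints(uv,c['intrinsics'],c['distortion']).reshape(-1,2)
    d=np.c_[n,np.ones(len(n))]@c['R']; o=-c['R'].T@c['t']
    return o+d*((z-o[2])/d[:,2:])
def proj(c,X):
    return cv2.projectPoints(np.array(X,float).reshape(-1,1,3),cv2.Rodrigues(c['R'])[0],c['t'].reshape(3,1),c['intrinsics'],c['distortion'])[0].reshape(-1,2)
def save(c,name): cv2.imwrite('pics/'+name,c['frame'][:,:,::-1])
def top(c,x0,x1,y0,y1,z,s=0.5): # top-down rectified view on plane z; s px/mm ; rows: x decreasing, cols: y decreasing
    xs=np.arange(x1,x0,-1/s); ys=np.arange(y1,y0,-1/s)
    X=np.array([[a,b,z] for a in xs for b in ys]); p=proj(c,X).reshape(len(xs),len(ys),2).astype(np.float32)
    return cv2.remap(c['frame'],p[...,0],p[...,1],cv2.INTER_LINEAR)
E
python3 - <<'E'
from h import *
print(arm.state())
for n in('scene','side','wrist'):
    c=cap(n); save(c,n+'0.png'); pickle.dump(c,open(n+'0.pkl','wb')); print(n,-c['R'].T@c['t'],c['R'][2])
    if n=='wrist':print(c['hand_eye'])
E
```

```text
pics
{'clock': 0.0, 'q': array([ 1.26350693,  0.6159415 , -0.01262242,  1.42492576,  0.00813142,
        1.10341928, -0.04040782]), 'joint_velocities': array([-0.0007144 , -0.00042033, -0.00075294,  0.0001869 , -0.00051933,
       -0.00146291,  0.00180684]), 'tau': array([-2.37800214e-04, -4.69213915e+01,  2.59552058e-01, -1.71033651e+01,
        1.00138213e-02,  9.51049937e-03,  5.43667937e-06]), 'ee_pos': array([ 179.88085647, -623.69699184,  193.01492691]), 'ee_rot': array([ 1.00144274,  1.33128308, -0.99888532]), 'force': array([-0.16754448, -0.20775584,  0.81277603]), 'wrist_torque': array([-0.02234446, -0.02968705, -0.00100296]), 'opening': 85.50750179831637}
scene [ 934.88317802  376.56707031 1061.190567  ] [-0.3655629  -0.39718909 -0.84178655]
side [ 44.2026211  729.80274725 614.93679217] [ 0.44482862 -0.7494584  -0.49034641]
wrist [ 260.14962321 -600.50821971  373.66561676] [-0.30794406 -0.08674966 -0.94744127]
[[-1.02573328e-04 -3.19872940e-01  9.47460443e-01 -1.80528864e+02]
 [ 2.48483549e-04 -9.47460427e-01 -3.19872908e-01  8.35234080e+01]
 [ 9.99999964e-01  2.02617905e-04  1.76667333e-04 -5.53923613e-01]
 [ 0.00000000e+00  0.00000000e+00  0.00000000e+00  1.00000000e+00]]
```

View pics/scene0.png

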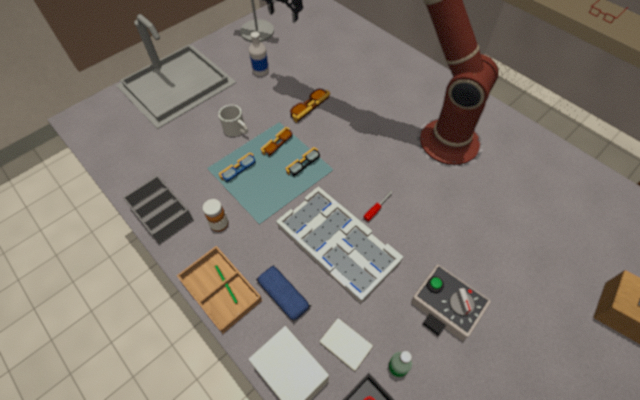

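View pics/side0.png

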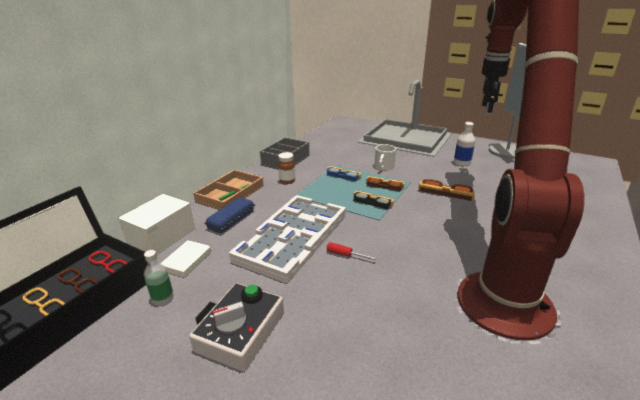

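```bash
python3 - <<'E'
from h import *
c=pickle.load(open('scene0.pkl','rb'))
print(c['intrinsics'])
for n,p in dict(blue=(238,166),brown=(277,141),black=(303,160),bigbrown=(310,103),mug=(232,121),fluid=(215,222),spray=(259,70),case=(283,292),driver=(372,212)).items(): print(n,ray(c,[p],20).round()[0])
print('tray/console',ray(c,[(340,243),(452,300)],40).round())
# enlarged crop
f=c['frame']; a=cv2.resize(f[85:215,195:345],None,fx=5,fy=4.6*5/4.6,interpolation=cv2.INTER_CUBIC)[:600]
cv2.imwrite('pics/mat.png',a[:,:,::-1])
b=f[180:340,270:500]; b=cv2.resize(b,None,fx=3.4,fy=3.4,interpolation=cv2.INTER_CUBIC)
cv2.imwrite('pics/tray.png',b[:,:,::-1])
E
```

```text
[[410.40225717   0.         321.47090671]
 [  0.         410.40225717 199.57864794]
 [  0.           0.           1.        ]]
blue [ 590. -390.   20.]
brown [ 433. -385.   20.]
black [ 423. -266.   20.]
bigbrown [ 234. -441.   20.]
mug [ 488. -561.   20.]
fluid [ 762. -271.   20.]
spray [ 257. -704.   20.]
case [754.  28.  20.]
driver [404.  19.  20.]
tray/console [[551.  34.  40.]
 [456. 346.  40.]]
```

View pics/mat.png

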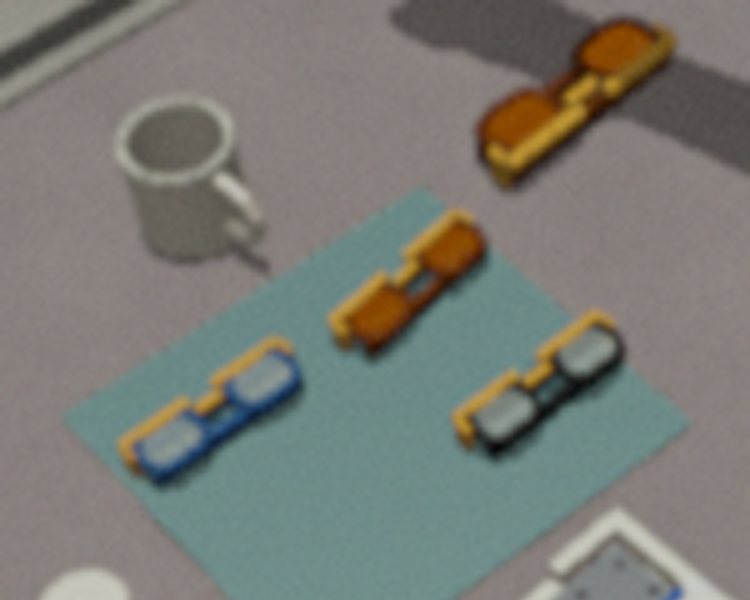

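View pics/tray.png

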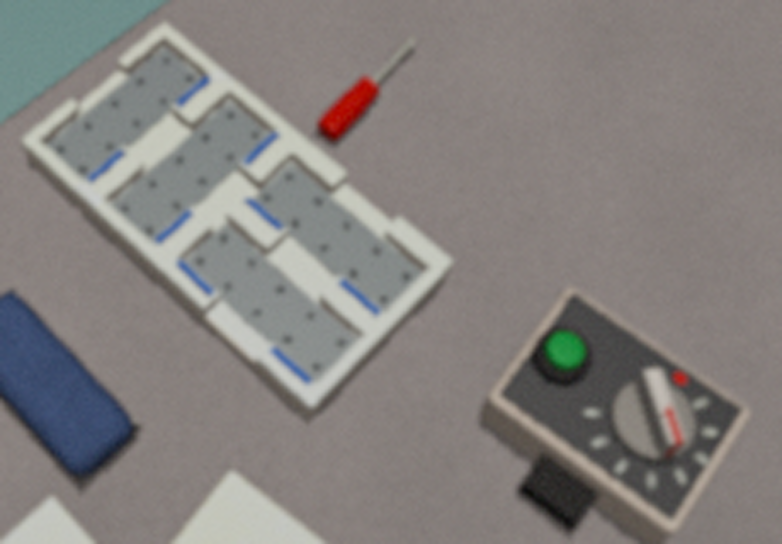

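```bash
cat >> h.py <<'E'
def pose():
    s=arm.state(); R=Ro.from_rotvec(s['ee_rot']).as_matrix(); return np.array(s['ee_pos']),R,s
def down(phi):
    c,s=np.cos(phi),np.sin(phi); return np.array([[0,-s,c],[0,c,s],[-1,0,0.]])
def plan(wps,step=50,ang=0.175,start=None):
    """wps: (x,y,z,phi_deg); prints rows from the measured pose"""
    p,R,s=pose()
    if start is not None: p,R=np.array(start[:3],float),down(np.radians(start[3]))
    rows=[]
    for x,y,z,ph in wps:
        T=down(np.radians(ph)); q=np.array([x,y,z],float)
        w=Ro.from_matrix(R.T@T).as_rotvec(); n=int(max(1,np.ceil(np.linalg.norm(q-p)/step-1e-6),np.ceil(np.linalg.norm(w)/ang-1e-6)))
        dp=(q-p)/n
        for i in range(n):
            d=R.T@dp/1000; r=np.r_[d.round(4),w.round(3)/n]; r=np.r_[r[:3],r[3:].round(3)]
            rows.append(r); p=p+R@r[:3]*1000; R=R@Ro.from_rotvec(r[3:]).as_matrix()
    for k in range(0,len(rows),12): print('['+','.join('['+','.join('%g'%v for v in r)+']' for r in rows[k:k+12])+']')
def tell():
    p,R,s=pose(); print('t%.2f'%s['clock'],p.round(1),'phi %.1f'%np.degrees(np.arctan2(R[1,2],R[0,2])),'tilt',R[:,0].round(3),'q',s['q'].round(2),'F',s['force'].round(1),'open %.1f'%s['opening'])
E
python3 - <<'E'
from h import *
tell(); c=pickle.load(open('wrist0.pkl','rb')); print(c['intrinsics'][0])
plan([(440,-330,240,15),(480,-20,260,40),(440,300,230,60)])
E
```

```text
t0.15 [ 180.  -623.9  193.3] phi -73.9 tilt [-0.001  0.002 -1.   ] q [ 1.26  0.62 -0.01  1.42  0.01  1.1  -0.04] F [ 0.2  0.  -0.6] open 85.5
[357.13248812   0.         321.97814375]
[[-0.0051,0.0368,-0.0234,-0.172,-0,-0],[-0.0051,0.0403,-0.0167,-0.172,-0,-0],[-0.0051,0.0425,-0.0096,-0.172,-0,-0],[-0.0051,0.0436,-0.0022,-0.172,-0,-0],[-0.0051,0.0433,0.0053,-0.172,-0,-0],[-0.0051,0.0417,0.0126,-0.172,-0,-0],[-0.0051,0.039,0.0196,-0.172,-0,-0],[-0.0051,0.035,0.026,-0.172,-0,-0],[-0.0051,0.0301,0.0316,-0.172,-0,-0],[-0.0028,0.0413,0.0168,-0.063,0,-0],[-0.0028,0.0402,0.0194,-0.063,0,-0],[-0.0028,0.0389,0.0219,-0.063,0,-0]]
[[-0.0028,0.0374,0.0243,-0.063,0,-0],[-0.0028,0.0358,0.0266,-0.063,0,-0],[-0.0028,0.0341,0.0288,-0.063,0,-0],[-0.0028,0.0322,0.0309,-0.063,0,-0],[0.0043,0.0387,0.0251,-0.05,0,-0],[0.0043,0.0374,0.027,-0.05,0,-0],[0.0043,0.036,0.0288,-0.05,0,-0],[0.0043,0.0345,0.0306,-0.05,0,-0],[0.0043,0.0329,0.0322,-0.05,0,-0],[0.0043,0.0313,0.0338,-0.05,0,-0],[0.0043,0.0296,0.0354,-0.05,0,-0]]
```

drive_tool(deltas=[[-0.005, 0.037, -0.023, -0.172, 0, 0], [-0.005, 0.04, -0.017, -0.172, 0, 0], [-0.005, 0.0425, -0.01, -0.172, 0, 0], [-0.005, 0.0435, -0.002, -0.172, 0, 0], [-0.005, 0.0435, 0.005, -0.172, 0, 0], [-0.005, 0.042, 0.0125, -0.172, 0, 0], [-0.005, 0.039, 0.0195, -0.172, 0, 0], [-0.005, 0.035, 0.026, -0.172, 0, 0], [-0.005, 0.03, 0.0315, -0.172, 0, 0], [0, 0, 0, 0, 0, 0]], gripper=1, newtons=30)

```text
clock: 1.4
ee_pos: [442.7, -325.6, 239.7]
ee_rot: [-0.208, 1.558, 0.211]
force: [-0.1, -0.4, 0.9]
opening: 85.3
```

```bash
python3 - <<'E'
from h import *
tell(); c=cap('wrist'); pickle.dump(c,open('wmat.pkl','wb')); save(c,'wmat.png')
plan([(480,-20,260,40),(440,300,230,60)])
E
```

```text
t1.40 [ 442.7 -325.6  239.7] phi 15.3 tilt [ 0.003  0.002 -1.   ] q [ 0.91  0.45 -0.48  1.64  0.22  1.1   0.64] F [-0.1 -0.4  0.9] open 85.3
[[-0.0029,0.0411,0.0168,-0.062,0,-0],[-0.0029,0.04,0.0193,-0.062,0,-0],[-0.0029,0.0387,0.0218,-0.062,0,-0],[-0.0029,0.0373,0.0241,-0.062,0,-0],[-0.0029,0.0357,0.0264,-0.062,0,-0],[-0.0029,0.034,0.0286,-0.062,0,-0],[-0.0029,0.0322,0.0306,-0.062,0,-0],[0.0043,0.0387,0.0249,-0.05,0,-0],[0.0043,0.0375,0.0268,-0.05,0,-0],[0.0043,0.0361,0.0286,-0.05,0,-0],[0.0043,0.0346,0.0304,-0.05,0,-0],[0.0043,0.033,0.0321,-0.05,0,-0]]
[[0.0043,0.0314,0.0337,-0.05,0,-0],[0.0043,0.0297,0.0352,-0.05,0,-0]]
```

drive_tool(deltas=[[-0.003, 0.041, 0.017, -0.062, 0, 0], [-0.003, 0.04, 0.0195, -0.062, 0, 0], [-0.003, 0.0385, 0.022, -0.062, 0, 0], [-0.003, 0.037, 0.024, -0.062, 0, 0], [-0.003, 0.0355, 0.0265, -0.062, 0, 0], [-0.003, 0.034, 0.0285, -0.062, 0, 0], [-0.003, 0.032, 0.0305, -0.062, 0, 0], [0, 0, 0, 0, 0, 0]])

```text
clock: 2.45
ee_pos: [480.9, -19.7, 260.6]
ee_rot: [-0.544, 1.5, 0.546]
force: [-1.2, -0.7, 0.4]
opening: 85.3
```

```bash
python3 - <<'E'
from h import *
tell(); c=cap('wrist'); pickle.dump(c,open('wtray.pkl','wb')); save(c,'wtray.png')
plan([(440,300,230,60)])
E
```

```text
t2.45 [480.9 -19.7 260.6] phi 39.9 tilt [ 0.001  0.001 -1.   ] q [ 0.49  0.34 -0.67  1.78  0.24  1.1   0.43] F [-1.2 -0.7  0.4] open 85.3
[[0.0043,0.0392,0.025,-0.051,-0,0],[0.0043,0.0379,0.0269,-0.051,-0,0],[0.0043,0.0364,0.0288,-0.051,-0,0],[0.0043,0.0349,0.0306,-0.051,-0,0],[0.0043,0.0333,0.0324,-0.051,-0,0],[0.0043,0.0316,0.034,-0.051,-0,0],[0.0043,0.0298,0.0356,-0.051,-0,0]]
```

View pics/wtray.png

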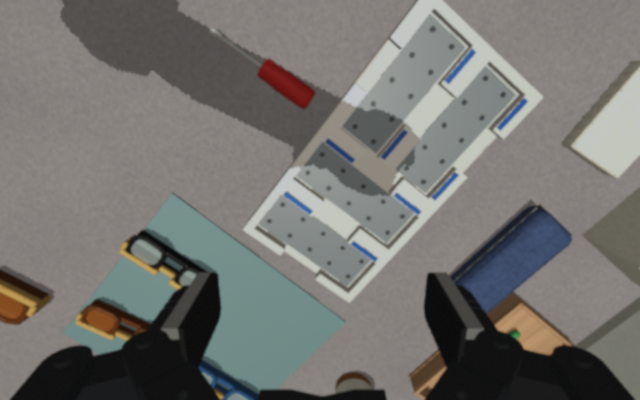

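View pics/wmat.png

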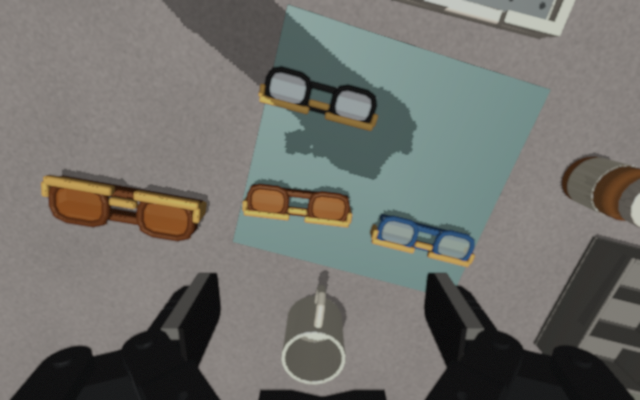

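drive_tool(deltas=[[0.0045, 0.039, 0.025, -0.051, 0, 0], [0.0045, 0.038, 0.027, -0.051, 0, 0], [0.0045, 0.0365, 0.029, -0.051, 0, 0], [0.0045, 0.035, 0.0305, -0.051, 0, 0], [0.0045, 0.0335, 0.0325, -0.051, 0, 0], [0.0045, 0.0315, 0.034, -0.051, 0, 0], [0.0045, 0.03, 0.0355, -0.051, 0, 0], [0, 0, 0, 0, 0, 0]])

```text
clock: 3.5
ee_pos: [439.5, 302.1, 228.0]
ee_rot: [-0.818, 1.412, 0.82]
force: [0.4, -0.5, 0.2]
opening: 85.5
```

```bash
python3 - <<'E'
from h import *
tell(); c=cap('wrist'); pickle.dump(c,open('wcon.pkl','wb')); save(c,'wcon.png')
for n in('wtray','scene0'):
    c=pickle.load(open(n+'.pkl','rb')); h=cv2.cvtColor(c['frame'],cv2.COLOR_RGB2HSV)
    m=((h[...,0]>105)&(h[...,0]<125)&(h[...,1]>150)&(h[...,2]>90)).astype(np.uint8)
    k,l,st,ce=cv2.connectedComponentsWithStats(m)
    for i in range(1,k):
        if st[i,4]>12: print(n,ce[i].round(1),st[i,4],ray(c,[ce[i]],34)[0].round(1))
E
```

```text
t3.50 [439.5 302.1 228. ] phi 60.3 tilt [-0.002  0.001 -1.   ] q [-0.14  0.49 -0.77  1.7   0.38  1.11  0.03] F [ 0.4 -0.5  0.2] open 85.5
wtray [460.1  65.9] 96 [531.9 150.   34. ]
wtray [512.2 113.7] 90 [612.2 152.8  34. ]
wtray [393.8 144.2] 68 [535.4  45.3  34. ]
wtray [339.3 150.2] 62 [4.923e+02 3.000e-01 3.400e+01]
wtray [444.7 185.8] 65 [615.6  48.1  34. ]
wtray [297.  202.2] 48 [494.4 -79.9  34. ]
wtray [407.5 203.8] 53 [597.8   3.8  34. ]
wtray [364.2 251.1] 46 [600.  -76.4  34. ]
wtray [209.7 375.6] 44 [ 562.  -362.9   34. ]
wtray [225.2 382.6] 39 [ 586.3 -359.3   34. ]
wtray [240.4 392.3] 19 [ 613.4 -359.7   34. ]
```

View pics/wcon.png

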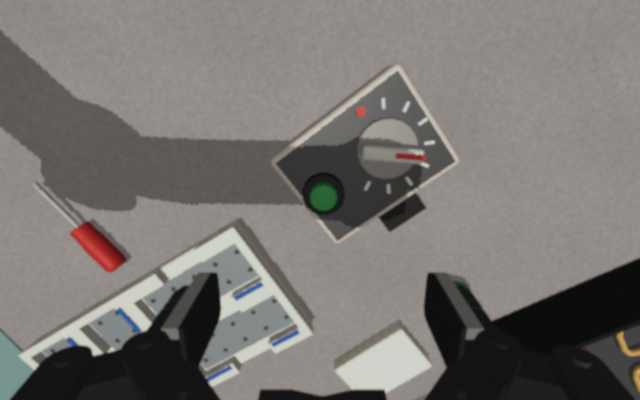

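```bash
python3 - <<'E'
from h import *
c=pickle.load(open('wcon.pkl','rb')); f=c['frame']; h=cv2.cvtColor(f,cv2.COLOR_RGB2HSV).astype(int)
cor=ray(c,[(400,66),(459,160),(338,242),(273,160)],50); print(cor.round(1),cor.mean(0).round(1))
R=(slice(60,245),slice(270,462)); off=np.array([270,60])
def blobs(m,z,mn,mx):
    k,l,st,ce=cv2.connectedComponentsWithStats(m.astype(np.uint8))
    for i in range(1,k):
        if mn<st[i,4]<mx: print((ce[i]+off).round(1),st[i,4],ray(c,[ce[i]+off],z)[0].round(1))
H=h[R]
print('red');blobs((np.minimum(H[...,0],180-H[...,0])<8)&(H[...,1]>120)&(H[...,2]>80),50,3,400)
print('green');blobs((H[...,0]>50)&(H[...,0]<80)&(H[...,1]>100)&(H[...,2]>40),58,20,2000)
print('white');blobs((H[...,1]<40)&(H[...,2]>165),50,8,150)
m=((np.minimum(h[...,0],180-h[...,0])<8)&(h[...,1]>120)&(h[...,2]>80)); ys,xs=np.nonzero(m); s=(xs>385)&(xs<440)&(ys>130)&(ys<175)
P=ray(c,np.c_[xs[s],ys[s]],91)[:,:2]; u,sv,v=np.linalg.svd(P-P.mean(0)); print('pointer',P.mean(0),np.degrees(np.arctan2(v[0,1],v[0,0])))
b=cv2.resize(f[60:245,270:465],None,fx=4,fy=3.2,interpolation=cv2.INTER_CUBIC); cv2.imwrite('pics/con.png',b[:,:,::-1])
E
```

```text
[[393.3 414.   50. ]
 [503.5 427.3  50. ]
 [522.6 276.5  50. ]
 [409.6 263.3  50. ]] [457.3 345.3  50. ]
red
[360.6 111.1] 72 [411.1 363.1  50. ]
[411.1 156.6] 125 [476.2 386.7  50. ]
green
[323.  196.6] 674 [466.6 289.3  58. ]
white
[383. 103.] 31 [415.2 385.5  50. ]
[405.7 106.6] 33 [429.1 403.   50. ]
[429.1 142.3] 29 [472.  408.5  50. ]
[417.3 151.9] 36 [475.  394.2  50. ]
[424.6 164.4] 20 [490.4 395.3  50. ]
[410.5 192.9] 15 [510.9 369.8  50. ]
pointer [463.93669091 381.82603936] 55.19059911656649
```

View pics/con.png

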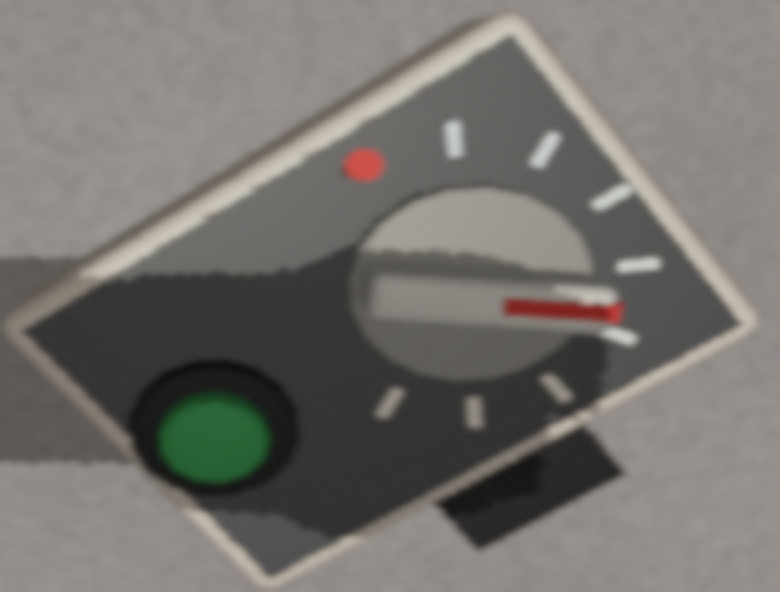

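```bash
python3 - <<'E'
from h import *
from scipy.optimize import least_squares
c=pickle.load(open('wcon.pkl','rb'))
q=lambda L:np.array(L)/[4,3.2]+[270,60]-0.4
t=q([(365,165),(455,138),(545,150),(610,195),(638,265),(620,337),(556,388),(475,412),(390,402)])
P=ray(c,t,50)[:,:2]
r=least_squares(lambda p:np.hypot(*(P-p[:2]).T)-p[2],[455,370,43]).x
a=np.degrees(np.unwrap(np.arctan2(*(P-r[:2]).T[::-1]))); print(r,a.round(1), (a+30*np.arange(9)).mean())
b=ray(c,q([(373,297),(618,313)]),91)[:,:2]; d=b[1]-b[0]; print(b,b.mean(0),np.degrees(np.arctan2(d[1],d[0])),np.hypot(*d))
b=ray(c,q([(475,185),(472,380),(350,290),(592,280)]),61)[:,:2];print('disc',b[:2].mean(0),b[2:].mean(0))
print('button',ray(c,q([(215,440)]),60),ray(c,q([(215,440)]),66))
s=pickle.load(open('scene0.pkl','rb'))
# scene button green centroid
h=cv2.cvtColor(s['frame'],cv2.COLOR_RGB2HSV);m=((h[...,0]>50)&(h[...,0]<80)&(h[...,1]>100)&(h[...,2]>40)).astype(np.uint8)
k,l,st,ce=cv2.connectedComponentsWithStats(m)
for i in range(1,k):
    if st[i,4]>30: print(ce[i],[ray(s,[ce[i]],z)[0].round(1) for z in(55,60,66)])
plan([(455,372,150,66)])
E
```

```text
[454.98094823 368.6653624   43.4542658 ] [-173.1 -203.3 -233.1 -262.1 -293.3 -323.7 -353.4 -382.8 -413.1] -173.09805757649661
[[439.04270286 346.02976131]
 [470.39314497 391.61365641]] [454.71792391 368.82170886] 55.48165063063906 55.32397050858564
disc [454.65566326 369.16657219] [454.26440621 368.62155722]
button [[466.71298843 289.70964953  60.        ]] [[465.02789516 290.63945141  66.        ]]
[219.55882353 272.73529412] [array([ 848.1, -114.5,   55. ]), array([ 848.5, -112.1,   60. ]), array([ 849. , -109.1,   66. ])]
[435.79032258 282.64516129] [array([456.6, 289.7,  55. ]), array([459. , 290.2,  60. ]), array([461.8, 290.7,  66. ])]
[230.78431373 292.98039216] [array([859.4, -49.7,  55. ]), array([859.7, -47.5,  60. ]), array([860.2, -45. ,  66. ])]
[394.41176471 371.16176471] [array([695.7, 359.8,  55. ]), array([696.9, 359.9,  60. ]), array([698.3, 360. ,  66. ])]
[[0.0259,0.008,0.0234,-0.035,-0.001,-0],[0.0259,0.0071,0.0236,-0.035,-0.001,-0],[0.026,0.0063,0.0238,-0.035,-0.001,-0]]
```

```bash
python3 - <<'E'
from h import *
plan([(454.8,368.8,130,-34.5),(454.8,368.8,66,-34.5)],step=32)
E
```

```text
[[0.0098,0.0022,0.0067,0.165,-0,0],[0.0098,0.0033,0.0063,0.165,-0,0],[0.0098,0.0043,0.0056,0.165,-0,0],[0.0098,0.0052,0.0049,0.165,-0,0],[0.0098,0.0059,0.0039,0.165,-0,0],[0.0098,0.0065,0.0029,0.165,-0,0],[0.0098,0.0069,0.0018,0.165,-0,0],[0.0098,0.0071,0.0007,0.165,-0,0],[0.0098,0.0071,-0.0005,0.165,-0,0],[0.0098,0.0069,-0.0017,0.165,-0,0],[0.0319,0,0,-0,0,0.001],[0.0319,-0,0,-0,0,0.001]]
```

drive_tool(deltas=[[0.01, 0.002, 0.0065, 0.165, 0, 0], [0.01, 0.0035, 0.0065, 0.165, 0, 0], [0.01, 0.0045, 0.0055, 0.165, 0, 0], [0.01, 0.005, 0.005, 0.165, 0, 0], [0.01, 0.006, 0.004, 0.165, 0, 0], [0.01, 0.0065, 0.003, 0.165, 0, 0], [0.01, 0.007, 0.002, 0.165, 0, 0], [0.01, 0.007, 0.0005, 0.165, 0, 0], [0.01, 0.007, -0.0005, 0.165, 0, 0], [0.01, 0.007, -0.0015, 0.165, 0, 0], [0, 0, 0, 0, 0, 0]], gripper=0)

```text
clock: 4.92
ee_pos: [456.0, 367.1, 128.0]
ee_rot: [0.47, 1.518, -0.475]
force: [0.6, -0.4, 0.1]
opening: 42.7
```

```bash
python3 - <<'E'
from h import *
tell()
plan([(454.8,368.8,66,-34.5)],step=25)
E
```

```text
t4.92 [456.  367.1 128. ] phi -34.6 tilt [-0.    -0.003 -1.   ] q [-0.55  0.6  -0.26  1.69  0.19  0.88 -1.5 ] F [ 0.6 -0.4  0.1] open 42.7
[[0.0207,0.0003,-0.0007,-0,0.001,0.001],[0.0207,0.0003,-0.0007,-0,0.001,0.001],[0.0207,0.0002,-0.0006,-0,0.001,0.001]]
```

drive_tool(deltas=[[0.0205, 0.0005, -0.0005, 0, 0.001, 0.001], [0.0205, 0, -0.0005, 0, 0.001, 0.001], [0.0205, 0, -0.0005, 0, 0, 0], [0, 0, 0, 0, 0, 0]])

```text
clock: 5.42
ee_pos: [454.0, 368.5, 66.3]
ee_rot: [0.47, 1.521, -0.473]
force: [-0.1, -0.6, 0.5]
opening: 43.0
```

drive_tool(deltas=[[0, 0, 0, 0, 0, 0], [0, 0, 0, 0, 0, 0], [0, 0, 0, 0, 0, 0], [0, 0, 0, 0, 0, 0], [0, 0, 0, 0, 0, 0]], gripper=-1, newtons=30)

```text
clock: 6.05
ee_pos: [453.6, 371.6, 67.4]
ee_rot: [0.473, 1.52, -0.468]
force: [-0.8, 0.9, 0.4]
opening: 0.3
```

```bash
python3 - <<'E'
from h import *
tell()
E
```

```text
t6.05 [453.6 371.6  67.4] phi -34.4 tilt [-0.     0.003 -1.   ] q [-0.57  0.67 -0.24  1.75  0.22  0.74 -1.53] F [-0.8  0.9  0.4] open 0.3
```

```bash
python3 - <<'E'
from h import *
a=cap('scene');w=cap('wrist');s=cap('side')
f1=cv2.resize(a['frame'][230:350,390:520],(400,370),interpolation=cv2.INTER_CUBIC)
f2=cv2.resize(s['frame'][230:390,170:320],(390,370),interpolation=cv2.INTER_CUBIC)
cv2.imwrite('pics/c1.png',np.hstack([f1,f2])[:,:,::-1])
cv2.imwrite('pics/c2.png',w['frame'][:,:,::-1])
E
```

```text
(no output)
```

View pics/c1.png

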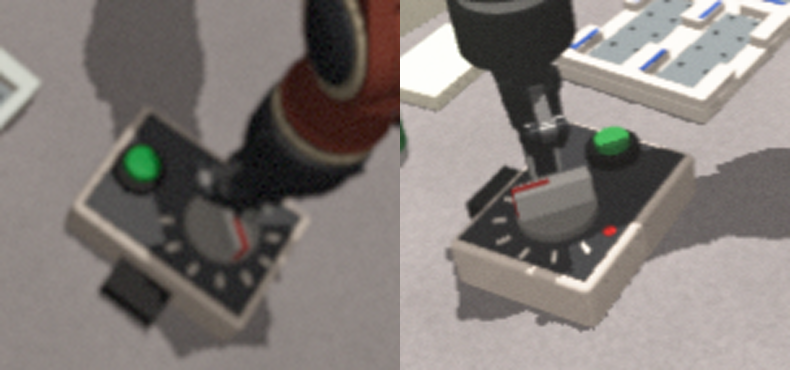

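View pics/c2.png

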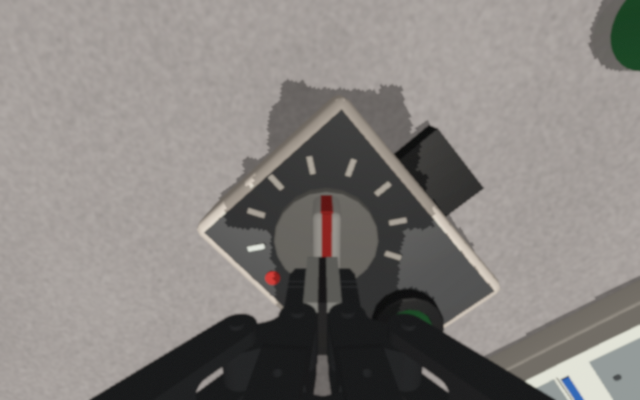

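```bash
python3 - <<'E'
from h import *
tell(); p=pose()[0]
L=np.array([p,p+[0,0,19],[454.8,368.8,61],[454.8,368.8,91],[464.4,291,66]])
for n in('wrist','scene','side'):
    c=cap(n); print(n,proj(c,L).round(0).tolist())
    h=cv2.cvtColor(c['frame'],cv2.COLOR_RGB2HSV);m=((h[...,0]>50)&(h[...,0]<80)&(h[...,1]>100)&(h[...,2]>40)).astype(np.uint8)
    k,l,st,ce=cv2.connectedComponentsWithStats(m); print([(ce[i].round(),st[i,4]) for i in range(1,k) if st[i,4]>30])
    r=(np.minimum(h[...,0],180-h[...,0])<8)&(h[...,1]>150)&(h[...,2]>80); 
    k,l,st,ce=cv2.connectedComponentsWithStats(r.astype(np.uint8)); print('red',[(ce[i].round(),st[i,4]) for i in range(1,k) if 8<st[i,4]<400])
E
```

```text
t6.20 [453.6 371.6  67.2] phi -34.4 tilt [-0.001  0.003 -1.   ] q [-0.57  0.67 -0.24  1.75  0.22  0.74 -1.53] F [0.7 0.6 0.2] open 0.0
wrist [[321.0, 241.0], [321.0, 257.0], [326.0, 239.0], [327.0, 265.0], [411.0, 331.0]]
[(array([627.,  34.]), np.int32(1598)), (array([418., 315.]), np.int32(173))]
red [(array([272., 277.]), np.int32(151))]
scene [[464.0, 303.0], [466.0, 300.0], [462.0, 303.0], [465.0, 299.0], [435.0, 283.0]]
[(array([220., 273.]), np.int32(34)), (array([436., 283.]), np.int32(124)), (array([231., 293.]), np.int32(49)), (array([394., 371.]), np.int32(67))]
red [(array([572.,   7.]), np.int32(135)), (array([540.,  33.]), np.int32(151)), (array([461.,  62.]), np.int32(36)), (array([456.,  81.]), np.int32(19)), (array([493.,  88.]), np.int32(30)), (array([432., 143.]), np.int32(313)), (array([473., 149.]), np.int32(143)), (array([458., 160.]), np.int32(14)), (array([372., 212.]), np.int32(148)), (array([369., 398.]), np.int32(28))]
side [[228.0, 318.0], [227.0, 311.0], [229.0, 319.0], [227.0, 308.0], [250.0, 290.0]]
[(array([160., 291.]), np.int32(306)), (array([251., 2
[... 364 characters left out ...]
rray([495.,  90.]), np.int32(9)), (array([499.,  94.]), np.int32(14)), (array([494.,  98.]), np.int32(9)), (array([503., 106.]), np.int32(52)), (array([510., 113.]), np.int32(16)), (array([501., 115.]), np.int32(9)), (array([511., 122.]), np.int32(13)), (array([518., 128.]), np.int32(22)), (array([525., 139.]), np.int32(12)), (array([520., 144.]), np.int32(11)), (array([527., 144.]), np.int32(18)), (array([532., 153.]), np.int32(30)), (array([526., 156.]), np.int32(10)), (array([551., 185.]), np.int32(211)), (array([538., 177.]), np.int32(11)), (array([535., 196.]), np.int32(26)), (array([339., 249.]), np.int32(199)), (array([105., 260.]), np.int32(231)), (array([250., 329.]), np.int32(17))]
```

```bash
python3 - <<'E'
from h import *
c=pickle.load(open('wcon.pkl','rb')); M=np.linalg.inv(c['hand_eye'])
for X in [(-13,0,42),(-13,11,42),(-13,-11,42),(-32,0,42),(0,0,0),(-32,11,42)]:
    Y=M@np.array([*X,1.]); print(X,cv2.projectPoints(Y[:3].reshape(1,1,3),np.zeros(3),np.zeros(3),c['intrinsics'],c['distortion'])[0].ravel().round())
f=cv2.imread('pics/c2.png'); f1=cv2.resize(f[180:320,260:400],(400,400),interpolation=cv2.INTER_CUBIC)
s=cv2.imread('pics/c1.png')[:, 400:]; s=cv2.resize(s[60:260,60:250],(380,400),interpolation=cv2.INTER_CUBIC)
cv2.imwrite('pics/c3.png',np.hstack([f1,s]))
E
```

```text
(-13, 0, 42) [401. 249.]
(-13, 11, 42) [402. 230.]
(-13, -11, 42) [399. 268.]
(-32, 0, 42) [409. 267.]
(0, 0, 0) [320. 239.]
(-32, 11, 42) [411. 246.]
```

View pics/c3.png

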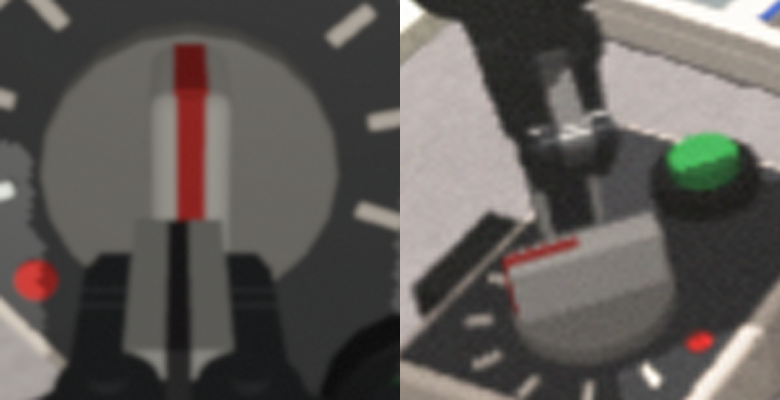

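drive_tool(deltas=[[0.003, 0, 0, 0, 0, 0], [0.003, 0, 0, 0, 0, 0], [0, 0, 0, 0, 0, 0]])

```text
clock: 6.72
ee_pos: [453.4, 371.3, 60.8]
ee_rot: [0.472, 1.521, -0.469]
force: [0.4, 0.1, 0.2]
opening: 0.1
```

drive_tool(deltas=[[0.003, 0, 0, 0, 0, 0], [0.003, 0, 0, 0, 0, 0], [0, 0, 0, 0, 0, 0]])

```text
clock: 7.1
ee_pos: [453.4, 371.4, 54.9]
ee_rot: [0.472, 1.521, -0.469]
force: [1.1, -0.3, -0.1]
opening: -0.2
```

drive_tool(deltas=[[0.003, 0, 0, 0, 0, 0], [0.003, 0, 0, 0, 0, 0], [0, 0, 0, 0, 0, 0]])

```text
clock: 7.48
ee_pos: [454.1, 372.0, 53.8]
ee_rot: [0.474, 1.518, -0.468]
force: [-4.8, -5.5, 24.2]
opening: 0.3
```

drive_tool(deltas=[[0.002, 0, 0, 0, 0, 0], [0.002, 0, 0, 0, 0, 0], [0, 0, 0, 0, 0, 0]])

```text
clock: 7.85
ee_pos: [454.4, 372.2, 53.5]
ee_rot: [0.474, 1.517, -0.467]
force: [-9.4, -8.6, 43.7]
opening: 0.2
```

drive_tool(deltas=[[-0.01, 0, 0, 0, 0, 0], [-0.03, 0, 0, 0, 0, 0], [-0.02, 0, 0, 0, 0, 0], [0, 0, 0, 0, 0, 0]], gripper=0)

```text
clock: 8.35
ee_pos: [454.6, 372.3, 106.6]
ee_rot: [0.475, 1.518, -0.466]
force: [0.4, -0.4, -0.6]
opening: 42.7
```

```bash
python3 - <<'E'
from h import *
tell()
a=cap('scene'); 
plan([(454.8,368.8,100,-34.5),(454.8,368.8,29,-34.5)],step=24)
c=cap('wrist'); h=cv2.cvtColor(c['frame'],cv2.COLOR_RGB2HSV)
r=((np.minimum(h[...,0],180-h[...,0])<8)&(h[...,1]>120)&(h[...,2]>60)).astype(np.uint8)
k,l,st,ce=cv2.connectedComponentsWithStats(r)
for i in range(1,k):
    if st[i,4]>40:
        ys,xs=np.nonzero(l==i); P=ray(c,np.c_[xs,ys],91)[:,:2]; v=np.linalg.svd(P-P.mean(0))[2][0]; print(ce[i],st[i,4],P.mean(0).round(1),np.degrees(np.arctan2(v[1],v[0])))
save(c,'c4.png')
E
```

```text
t8.35 [454.6 372.3 106.6] phi -34.4 tilt [ 0.002  0.005 -1.   ] q [-0.56  0.62 -0.26  1.71  0.2   0.82 -1.51] F [ 0.4 -0.4 -0.6] open 42.7
[[0.0053,-0.0017,0.0023,0.001,-0.002,-0.003],[0.0237,0,0,0,0,0],[0.0237,0,0,0,0,0],[0.0237,0,0,0,0,0]]
[325.         203.65847666] 407 [465.1 384.4] -124.26682373691219
[279.06060606 250.42424242] 132 [425.6 375.6] -159.28114729956621
```

drive_tool(deltas=[[0.0055, -0.0015, 0.0025, 0, -0.002, -0.003], [0.024, 0, 0, 0, 0, 0], [0.024, 0, 0, 0, 0, 0], [0.012, 0, 0, 0, 0, 0], [0.006, 0, 0, 0, 0, 0], [0.004, 0, 0, 0, 0, 0], [0, 0, 0, 0, 0, 0]])

```text
clock: 9.32
ee_pos: [455.1, 368.9, 30.0]
ee_rot: [0.47, 1.519, -0.471]
force: [-0.5, 1.4, 0.2]
opening: 42.8
```

drive_tool(deltas=[[0, 0, 0, 0, 0, 0], [0, 0, 0, 0, 0, 0], [0, 0, 0, 0, 0, 0], [0, 0, 0, 0, 0, 0], [0, 0, 0, 0, 0, 0]], gripper=-1, newtons=40)

```text
clock: 9.95
ee_pos: [454.7, 369.3, 30.5]
ee_rot: [0.471, 1.519, -0.47]
force: [-2.0, -0.8, 6.3]
opening: 13.2
```

```bash
python3 - <<'E'
from h import *
tell()
E
```

```text
t9.95 [454.7 369.3  30.5] phi -34.4 tilt [-0.  0. -1.] q [-0.58  0.73 -0.23  1.77  0.24  0.67 -1.54] F [-2.  -0.8  6.3] open 13.2
```

drive_tool(deltas=[[-0.0005, 0, 0, -0.17, 0, 0], [0, 0, 0, -0.17, 0, 0], [0, 0, 0, -0.17, 0, 0], [0, 0, 0, -0.17, 0, 0], [0, 0, 0, -0.17, 0, 0], [0, 0, 0, -0.17, 0, 0], [0, 0, 0, -0.17, 0, 0], [0, 0, 0, -0.17, 0, 0], [0, 0, 0, -0.17, 0, 0], [0, 0, 0, -0.17, 0, 0], [0, 0, 0, -0.17, 0, 0], [0, 0, 0, -0.17, 0, 0]])

```text
clock: 11.45
ee_pos: [451.1, 367.8, 30.5]
ee_rot: [-1.117, 1.273, 1.118]
force: [-6.9, -3.4, 7.7]
opening: 13.5
```

```bash
python3 - <<'E'
from h import *
tell(); print(arm.state()['wrist_torque'])
E
```

```text
t11.45 [451.1 367.8  30.5] phi 82.8 tilt [-0.006 -0.004 -1.   ] q [-0.27  0.84 -0.78  1.77  0.76  0.87  0.05] F [-6.9 -3.4  7.7] open 13.5
[-0.5462348   1.48074445 -0.03885976]
```

drive_tool(deltas=[[0, -0.0015, 0.0005, -0.125, 0, 0], [0, -0.001, 0, -0.12, 0, 0], [0, 0, 0, 0, 0, 0], [0, 0, 0, 0, 0, 0]])

```text
clock: 11.95
ee_pos: [451.1, 367.3, 30.5]
ee_rot: [-1.294, 1.164, 1.299]
force: [-11.0, -5.2, 11.1]
opening: 13.2
```

drive_tool(deltas=[[0, 0, 0, 0, 0, 0], [0, 0, 0, 0, 0, 0], [0, 0, 0, 0, 0, 0], [-0.03, 0, 0, 0, 0, 0], [-0.05, 0, 0, 0, 0, 0], [-0.05, 0, 0, 0, 0, 0], [-0.03, 0, 0, 0, 0, 0], [0, 0, 0, 0, 0, 0]], gripper=0)

```text
clock: 12.95
ee_pos: [458.6, 370.7, 192.9]
ee_rot: [-1.291, 1.149, 1.29]
force: [-0.6, -0.5, -1.0]
opening: 42.8
```

```bash
cat >> h.py <<'E'
def pointer(c,z=91):
    h=cv2.cvtColor(c['frame'],cv2.COLOR_RGB2HSV)
    r=((np.minimum(h[...,0],180-h[...,0])<8)&(h[...,1]>120)&(h[...,2]>60)).astype(np.uint8)
    k,l,st,ce=cv2.connectedComponentsWithStats(r)
    for i in range(1,k):
        if st[i,4]>40:
            ys,xs=np.nonzero(l==i); P=ray(c,np.c_[xs,ys],z)[:,:2]; v=np.linalg.svd(P-P.mean(0))[2][0]; d=P.mean(0)-[454.8,368.8]
            if np.hypot(*d)<70: v=v*np.sign(v@d); print(ce[i].round(),st[i,4],'off',d.round(1),'dir %.1f'%np.degrees(np.arctan2(v[1],v[0])))
E
python3 - <<'E'
from h import *
tell(); c=cap('wrist'); save(c,'off.png'); pointer(c); pickle.dump(c,open('woff.pkl','wb'))
E
```

```text
t12.95 [458.6 370.7 192.9] phi 96.4 tilt [ 0.004  0.003 -1.   ] q [-0.16  0.69 -0.98  1.6   0.61  1.18  0.41] F [-0.6 -0.5 -1. ] open 42.8
[318. 120.] 83 off [-48.2  -6. ] dir -89.7
[318. 159.] 190 off [-18.4  -2.7] dir -173.8
```

```bash
cat >> h.py <<'E'
def frames(c,z=25,dbg=None):
    h=cv2.cvtColor(c['frame'],cv2.COLOR_RGB2HSV).astype(int); H,S,V=h[...,0],h[...,1],h[...,2]
    brass=(H>=13)&(H<28)&(S>120)&(V>95)
    m=brass.astype(np.uint8); m=cv2.morphologyEx(m,cv2.MORPH_CLOSE,np.ones((7,7)))
    k,l,st,ce=cv2.connectedComponentsWithStats(m)
    for i in range(1,k):
        if st[i,4]<60: continue
        ys,xs=np.nonzero((l==i)&brass)
        if len(xs)<40: continue
        P=ray(c,np.c_[xs,ys],z)[:,:2]; 
        (cx,cy),(w,hh),a=cv2.minAreaRect(P.astype(np.float32)); box=cv2.boxPoints(((cx,cy),(w,hh),a))
        e=box[1]-box[0] if np.hypot(*(box[1]-box[0]))>np.hypot(*(box[2]-box[1])) else box[2]-box[1]
        print(ce[i].round(),len(xs),'brass ctr',(round(cx,1),round(cy,1)),'size',round(w,1),round(hh,1),'axis %.1f'%(np.degrees(np.arctan2(e[1],e[0]))%180))
E
python3 - <<'E'
from h import *
c=pickle.load(open('wmat.pkl','rb')); frames(c)
o=-c['R'].T@c['t']; print(o)
t=cv2.resize(c['frame'][55:275,225:485],None,fx=3,fy=2.7,interpolation=cv2.INTER_CUBIC); cv2.imwrite('pics/m2.png',t[:,:,::-1])
plan([(490,200,230,60),(500,0,230,40),(445,-330,203,15)])
E
```

```text
[317. 110.] 763 brass ctr (425.4, -271.7) size 127.5 17.3 axis 0.6
[617. 191.] 437 brass ctr (782.5, -274.8) size 26.9 56.7 axis 98.8
[121. 204.] 4035 brass ctr (236.3, -440.0) size 176.6 47.1 axis 4.3
[297. 208.] 2029 brass ctr (431.7, -386.1) size 127.2 34.0 axis 8.0
[389. 243.] 202 brass ctr (552.1, -403.0) size 16.3 56.6 axis 166.2
[442. 255.] 270 brass ctr (618.2, -398.5) size 74.4 15.6 axis 0.3
[ 421.16254687 -245.50550838  420.39062351]
[[-0.0098,-0.0032,-0.043,0.159,0,0],[-0.0098,-0.01,-0.0419,0.159,0,0],[-0.0098,-0.0165,-0.0398,0.159,0,0],[-0.0098,-0.0226,-0.0367,0.159,0,0],[-0,-0.0217,-0.0336,0.07,0,0],[-0,-0.024,-0.032,0.07,0,0],[-0,-0.0262,-0.0303,0.07,0,0],[-0,-0.0282,-0.0284,0.07,0,0],[-0,-0.0302,-0.0263,0.07,0,0],[0.0038,-0.0311,-0.0363,0.062,0,0],[0.0038,-0.0333,-0.0343,0.062,0,0],[0.0038,-0.0353,-0.0322,0.062,0,0]]
[[0.0038,-0.0373,-0.0299,0.062,0,0],[0.0038,-0.0391,-0.0276,0.062,0,0],[0.0038,-0.0407,-0.0251,0.062,0,0],[0.0038,-0.0422,-0.0225,0.062,0,0]]
```

View pics/m2.png

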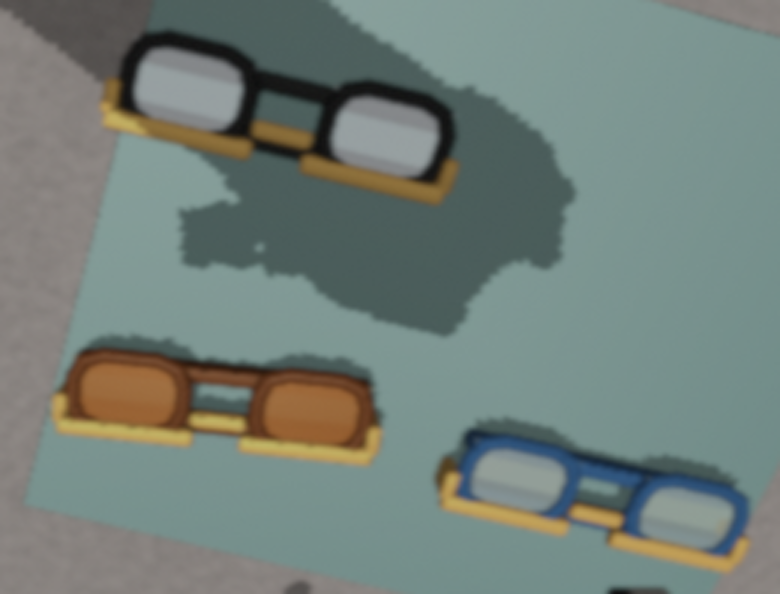

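```bash
python3 - <<'E'
from h import *
c=pickle.load(open('wmat.pkl','rb'))
for n,a in dict(black=[(108,130),(440,203),(285,112)],brown=[(58,432),(375,463),(220,395)],blue=[(445,508),(737,570),(600,492)]).items():
    P=ray(c,np.array(a)/[3,2.7]+[225,55]-.4,25)[:,:2]; e=P[1]-P[0]; L=np.hypot(*e); e/=L; b=np.array([e[1],-e[0]]) # brow: clockwise from e
    print(n,'L %.1f'%L,'ctr',(P[:2].mean(0)-21*b).round(1),'bridge',P[2].round(1),'brow dir %.1f'%np.degrees(np.arctan2(b[1],b[0])))
E
```

```text
black L 122.5 ctr [ 425.9 -259.7] bridge [ 424.2 -259.6] brow dir -88.1
brown L 125.9 ctr [ 432.3 -382.2] bridge [ 430.4 -379.1] brow dir -81.5
blue L 125.6 ctr [ 593.7 -385.1] bridge [ 588.9 -383.3] brow dir -89.1
```

drive_tool(deltas=[[-0.01, -0.003, -0.043, 0.159, 0, 0], [-0.01, -0.01, -0.042, 0.159, 0, 0], [-0.01, -0.0165, -0.04, 0.159, 0, 0], [-0.01, -0.0225, -0.0365, 0.159, 0, 0], [0, -0.0215, -0.0335, 0.07, 0, 0], [0, -0.024, -0.032, 0.07, 0, 0], [0, -0.026, -0.0305, 0.07, 0, 0], [0, -0.028, -0.0285, 0.07, 0, 0], [0, -0.03, -0.0265, 0.07, 0, 0], [0.004, -0.031, -0.0365, 0.062, 0, 0], [0.004, -0.0335, -0.0345, 0.062, 0, 0], [0.004, -0.0355, -0.032, 0.062, 0, 0]], gripper=1)

```text
clock: 14.5
ee_pos: [473.6, -143.7, 216.7]
ee_rot: [-0.399, 1.537, 0.4]
force: [1.1, 0.6, 0.1]
opening: 85.5
```

drive_tool(deltas=[[0.004, -0.0375, -0.03, 0.062, 0, 0], [0.004, -0.039, -0.0275, 0.062, 0, 0], [0.004, -0.041, -0.025, 0.062, 0, 0], [0.004, -0.042, -0.0225, 0.062, 0, 0], [0, 0, 0, 0, 0, 0]])

```text
clock: 15.12
ee_pos: [440.3, -335.9, 199.6]
ee_rot: [-0.199, 1.568, 0.2]
force: [-0.6, 0.6, 0.1]
opening: 85.5
```

```bash
python3 - <<'E'
from h import *
tell(); c=cap('wrist'); pickle.dump(c,open('wm1.pkl','wb')); save(c,'wm1.png'); frames(c)
E
```

```text
t15.12 [ 440.3 -335.9  199.6] phi 14.6 tilt [-0.006 -0.    -1.   ] q [ 1.02  0.53 -0.64  1.68  0.35  1.05  0.52] F [-0.6  0.6  0.1] open 85.5
[321. 103.] 1025 brass ctr (425.2, -271.7) size 128.1 17.5 axis 0.8
[108. 210.] 4846 brass ctr (235.8, -440.0) size 176.8 47.0 axis 4.3
[301. 213.] 2455 brass ctr (431.8, -386.0) size 126.6 34.2 axis 8.0
[404. 250.] 256 brass ctr (552.3, -402.8) size 16.4 56.4 axis 166.8
[463. 263.] 343 brass ctr (618.4, -398.5) size 74.5 16.6 axis 1.0
```

```bash
python3 - <<'E'
from h import *
plan([(425,-260,60,-89)],step=60)
E
```

```text
[[0.0128,0.0067,0.0003,0.165,-0,0],[0.0128,0.0067,-0.0009,0.165,-0,0],[0.0128,0.0064,-0.0019,0.165,-0,0],[0.0128,0.006,-0.003,0.165,-0,0],[0.0128,0.0055,-0.0039,0.165,-0,0],[0.0128,0.0047,-0.0048,0.165,-0,0],[0.0128,0.0039,-0.0055,0.165,-0,0],[0.0128,0.0029,-0.006,0.165,-0,0],[0.0128,0.0019,-0.0064,0.165,-0,0],[0.0128,0.0008,-0.0067,0.165,-0,0],[0.0128,-0.0003,-0.0067,0.165,-0,0]]
```

drive_tool(deltas=[[0.013, 0.0065, 0.0005, 0.165, 0, 0], [0.013, 0.0065, -0.001, 0.165, 0, 0], [0.013, 0.0065, -0.002, 0.165, 0, 0], [0.013, 0.006, -0.003, 0.165, 0, 0], [0.013, 0.0055, -0.004, 0.165, 0, 0], [0.013, 0.0045, -0.005, 0.165, 0, 0], [0.013, 0.004, -0.0055, 0.165, 0, 0], [0.013, 0.003, -0.006, 0.165, 0, 0], [0.013, 0.002, -0.0065, 0.165, 0, 0], [0.013, 0.001, -0.0065, 0.165, 0, 0], [0.013, 0, -0.0065, 0.165, 0, 0], [0, 0, 0, 0, 0, 0]])

```text
clock: 16.68
ee_pos: [427.1, -256.1, 58.6]
ee_rot: [1.19, 1.225, -1.192]
force: [0.7, -0.3, -0.4]
opening: 85.5
```

```bash
python3 - <<'E'
from h import *
tell(); plan([(425.3,-260,40,-89),(425.3,-260,-31,-89)],step=18)
c=cap('wrist'); save(c,'wb.png'); frames(c)
E
```

```text
t16.68 [ 427.1 -256.1   58.6] phi -88.5 tilt [-0.004  0.002 -1.   ] q [ 0.55  0.58 -0.08  2.    0.08  0.57 -1.13] F [ 0.7 -0.3 -0.4] open 85.5
[[0.0093,-0.0009,0.0019,0.004,-0.001,0.002],[0.0093,-0.0009,0.0019,0.004,-0.001,0.002],[0.0177,-0,0,0,0,-0],[0.0177,-0,0,0,0,-0],[0.0177,-0,0,0,0,-0],[0.0177,-0,0,0,0,-0]]
[603.  30.] 866 brass ctr (539.7, -398.1) size 26.1 18.8 axis 0.4
[534. 204.] 7061 brass ctr (433.3, -386.3) size 130.5 34.4 axis 7.9
[352. 207.] 2280 brass ctr (426.5, -271.6) size 129.4 18.0 axis 1.2
[540. 344.] 314 brass ctr (335.1, -413.4) size 22.7 11.7 axis 76.0
```

View pics/wb.png

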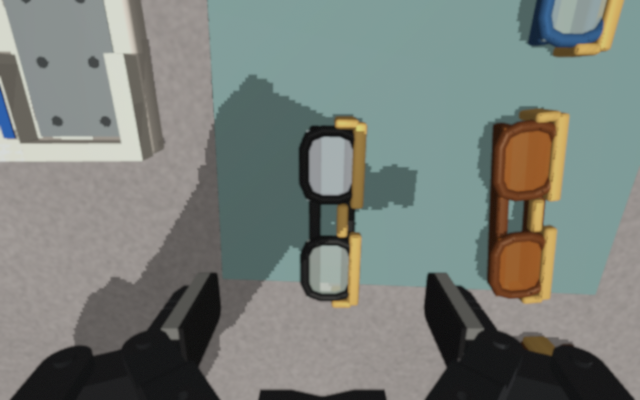

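drive_tool(deltas=[[0.0095, -0.0005, 0.002, 0.005, -0.001, 0.002], [0.0095, -0.0005, 0.0015, 0, -0.001, 0.002], [0.02, 0, 0, 0, 0, 0], [0.02, 0, 0, 0, 0, 0], [0.015, 0, 0, 0, 0, 0], [0.01, 0, 0, 0, 0, 0], [0, 0, 0, 0, 0, 0]])

```text
clock: 17.6
ee_pos: [426.7, -262.7, -24.9]
ee_rot: [1.198, 1.213, -1.198]
force: [-0.4, -1.1, 0.5]
opening: 85.1
```

```bash
python3 - <<'E'
from h import *
tell(); plan([(426.2,-259.7,-31,-88.8)],step=18)
E
```

```text
t17.60 [ 426.7 -262.7  -24.9] phi -89.2 tilt [ 0.002 -0.002 -1.   ] q [ 0.54  0.73 -0.05  2.05  0.1   0.37 -1.15] F [-0.4 -1.1  0.5] open 85.1
[[0.0061,-0.0005,-0.003,-0.006,0.002,-0.002]]
```

drive_tool(deltas=[[0.009, -0.0005, -0.0025, -0.006, 0.001, -0.001], [0, 0, 0, 0, 0, 0]])

```text
clock: 17.85
ee_pos: [426.4, -259.8, -33.5]
ee_rot: [1.193, 1.217, -1.193]
force: [-0.3, 0.2, -0.5]
opening: 85.2
```

drive_tool(deltas=[[0, 0, 0, 0, 0, 0], [0, 0, 0, 0, 0, 0], [0, 0, 0, 0, 0, 0], [0, 0, 0, 0, 0, 0], [0, 0, 0, 0, 0, 0], [0, 0, 0, 0, 0, 0]], gripper=-1, newtons=20)

```text
clock: 18.6
ee_pos: [426.8, -260.5, -32.9]
ee_rot: [1.194, 1.215, -1.193]
force: [-0.9, 0.8, 4.9]
opening: 40.7
```

drive_tool(deltas=[[-0.01, 0, 0, 0, 0, 0], [-0.03, 0, 0, 0, 0, 0], [-0.04, 0, 0, 0, 0, 0], [-0.04, 0, 0, 0, 0, 0], [0, 0, 0, 0, 0, 0]])

```text
clock: 19.23
ee_pos: [428.3, -261.3, 89.8]
ee_rot: [1.194, 1.209, -1.19]
force: [-0.0, -0.2, -0.7]
opening: 41.0
```

```bash
python3 - <<'E'
from h import *
tell(); c=cap('wrist'); save(c,'wg.png')
c=cap('side'); save(c,'sg.png')
E
```

```text
t19.23 [ 428.3 -261.3   89.8] phi -88.8 tilt [ 0.009 -0.005 -1.   ] q [ 0.57  0.53 -0.09  1.98  0.08  0.63 -1.12] F [-0.  -0.2 -0.7] open 41.0
```

View pics/wg.png

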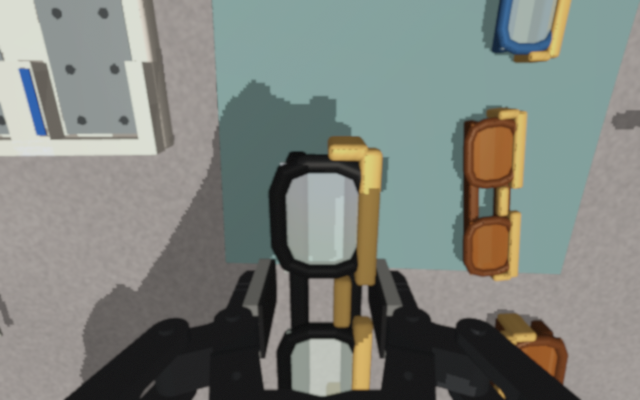

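```bash
python3 - <<'E'
from h import *
plan([(502.2,96.6,60,1.85)],step=45,ang=.15)
E
```

```text
[[0.0024,0.0076,-0.0323,-0.144,0,-0],[0.0024,0.0121,-0.0308,-0.144,0,-0],[0.0024,0.0165,-0.0288,-0.144,0,-0],[0.0024,0.0204,-0.0261,-0.144,0,-0],[0.0024,0.0239,-0.0229,-0.144,0,-0],[0.0024,0.027,-0.0193,-0.144,0,-0],[0.0024,0.0295,-0.0152,-0.144,0,-0],[0.0024,0.0313,-0.0108,-0.144,0,-0],[0.0024,0.0326,-0.0062,-0.144,0,-0],[0.0024,0.0331,-0.0014,-0.144,0,-0],[0.0024,0.033,0.0033,-0.144,0,-0]]
```

drive_tool(deltas=[[0.0025, 0.0075, -0.0325, -0.144, 0, 0], [0.0025, 0.012, -0.031, -0.144, 0, 0], [0.0025, 0.0165, -0.029, -0.144, 0, 0], [0.0025, 0.0205, -0.026, -0.144, 0, 0], [0.0025, 0.024, -0.023, -0.144, 0, 0], [0.0025, 0.027, -0.0195, -0.144, 0, 0], [0.0025, 0.0295, -0.015, -0.144, 0, 0], [0.0025, 0.0315, -0.011, -0.144, 0, 0], [0.0025, 0.0325, -0.006, -0.144, 0, 0], [0.0025, 0.033, -0.0015, -0.144, 0, 0], [0.0025, 0.033, 0.0035, -0.144, 0, 0], [0, 0, 0, 0, 0, 0]])

```text
clock: 20.82
ee_pos: [501.5, 100.7, 57.4]
ee_rot: [-0.03, 1.571, 0.032]
force: [-0.5, 0.5, 0.4]
opening: 40.8
```

```bash
python3 - <<'E'
from h import *
tell(); plan([(502.2,96.6,20,1.85),(502.2,96.6,-15,1.85)],step=18)
c=cap('wrist'); save(c,'wp.png'); frames(c,50+55) 
h=cv2.cvtColor(c['frame'],cv2.COLOR_RGB2HSV)
m=((h[...,0]>105)&(h[...,0]<125)&(h[...,1]>150)&(h[...,2]>60)).astype(np.uint8)
k,l,st,ce=cv2.connectedComponentsWithStats(m)
for i in range(1,k):
    if st[i,4]>30: print('blue',ce[i].round(1),st[i,4],ray(c,[ce[i]],34)[0].round(1))
E
```

```text
t20.82 [501.5 100.7  57.4] phi 2.3 tilt [-0.     0.001 -1.   ] q [ 0.07  0.64 -0.48  1.96  0.46  0.65 -0.66] F [-0.5  0.5  0.4] open 40.8
[[0.0125,-0.0014,0.0002,0.002,-0,-0],[0.0125,-0.0014,0.0002,0.002,-0,-0],[0.0125,-0.0014,0.0002,0.002,-0,-0],[0.0175,0,-0,0,-0,-0],[0.0175,0,-0,0,-0,-0]]
[360. 253.] 4948 brass ctr (516.4, 104.8) size 19.2 116.9 axis 94.3
blue [377.2 130.4] 234 [531.3 159.1  34. ]
blue [518.3 148. ] 572 [612.2 152.1  34. ]
blue [490.2 302.1] 285 [615.6  50.1  34. ]
blue [367.2 303. ] 135 [534.7  45.9  34. ]
```

drive_tool(deltas=[[0.0125, -0.0015, 0, 0.003, 0, 0], [0.0125, -0.0015, 0, 0.003, 0, 0], [0.0125, -0.0015, 0, 0.002, 0, 0], [0.015, 0, 0, 0, 0, 0], [0.01, 0, 0, 0, 0, 0], [0.006, 0, 0, 0, 0, 0], [0, 0, 0, 0, 0, 0]])

```text
clock: 21.75
ee_pos: [502.6, 92.7, -10.0]
ee_rot: [-0.022, 1.569, 0.019]
force: [-0.6, -0.1, 0.1]
opening: 40.8
```

```bash
python3 - <<'E'
from h import *
tell(); plan([(502.2,96.6,-15.5,1.85)],step=18)
E
```

```text
t21.75 [502.6  92.7 -10. ] phi 1.5 tilt [ 0.002 -0.002 -1.   ] q [ 0.02  0.74 -0.38  2.    0.55  0.5  -0.73] F [-0.6 -0.1  0.1] open 40.8
[[0.0055,0.004,-0.0003,-0.006,0.002,0.002]]
```

drive_tool(deltas=[[0.003, 0.0035, 0, -0.004, 0.001, 0.001], [0.0025, 0, 0, 0, 0, 0], [0, 0, 0, 0, 0, 0]])

```text
clock: 22.12
ee_pos: [502.6, 96.1, -15.2]
ee_rot: [-0.024, 1.569, 0.023]
force: [0.0, 0.1, -0.4]
opening: 40.9
```

drive_tool(deltas=[[0, 0, 0, 0, 0, 0], [0, 0, 0, 0, 0, 0], [0, 0, 0, 0, 0, 0]], gripper=0.4)

```text
clock: 22.5
ee_pos: [502.8, 96.0, -15.1]
ee_rot: [-0.024, 1.569, 0.023]
force: [-0.2, 0.4, 0.2]
opening: 60.1
```

drive_tool(deltas=[[-0.02, 0, 0, 0, 0, 0], [-0.03, 0, 0, 0, 0, 0], [-0.04, 0, 0, 0, 0, 0], [-0.04, 0, 0, 0, 0, 0], [-0.04, 0, 0, 0, 0, 0], [0, 0, 0, 0, 0, 0]])

```text
clock: 23.25
ee_pos: [504.6, 97.0, 157.9]
ee_rot: [-0.023, 1.562, 0.024]
force: [-0.5, 0.2, -0.1]
opening: 59.7
```

```bash
python3 - <<'E'
from h import *
tell(); c=cap('wrist'); save(c,'p1.png'); pickle.dump(c,open('p1.pkl','wb')); frames(c,42)
plan([(490,-100,170,-20),(440,-300,140,-60)],step=45,ang=.15)
c=cap('scene'); save(c,'s1.png'); pickle.dump(c,open('s1.pkl','wb')); frames(c,25)
E
```

```text
t23.25 [504.6  97.  157.9] phi 1.7 tilt [ 0.009  0.001 -1.   ] q [ 0.16  0.5  -0.57  1.86  0.35  0.88 -0.56] F [-0.5  0.2 -0.1] open 59.7
[335. 178.] 1188 brass ctr (515.4, 95.6) size 17.1 128.4 axis 91.7
[[-0.0028,-0.0392,-0.0038,0.076,0.001,-0],[-0.0028,-0.0393,-0.0008,0.076,0.001,-0],[-0.0028,-0.0393,0.0022,0.076,0.001,-0],[-0.0028,-0.039,0.0052,0.076,0.001,-0],[-0.0028,-0.0385,0.0081,0.076,0.001,-0],[0.006,-0.041,0.0043,0.139,-0,0],[0.006,-0.04,0.01,0.139,-0,0],[0.006,-0.0382,0.0154,0.139,-0,0],[0.006,-0.0357,0.0206,0.139,-0,0],[0.006,-0.0325,0.0253,0.139,-0,0]]
[309. 104.] 416 brass ctr (241.7, -439.8) size 186.7 51.0 axis 4.3
[276. 141.] 261 brass ctr (435.6, -383.8) size 131.9 37.6 axis 7.9
[233. 165.] 64 brass ctr (595.1, -397.7) size 127.6 20.7 axis 2.4
[365. 251.] 148 brass ctr (509.7, 91.7) size 19.1 130.5 axis 92.3
[219. 288.] 2989 brass ctr (870.7, -97.0) size 126.1 207.0 axis 90.0
[628. 296.] 997 brass ctr (96.0, 662.0) size 127.8 70.4 axis 11.5
```

```bash
python3 - <<'E'
from h import *
plan([(432.8,-382.5,80,-82)],step=43,ang=.15)
E
```

```text
[[0.0063,-0.0397,-0.007,0.122,0,0],[0.0063,-0.0402,-0.0021,0.122,0,0],[0.0063,-0.0402,0.0028,0.122,0,0],[0.0063,-0.0395,0.0077,0.122,0,0],[0.0063,-0.0383,0.0124,0.122,0,0],[0.0063,-0.0365,0.017,0.122,0,0],[0.0063,-0.0342,0.0213,0.122,0,0],[0.0063,-0.0313,0.0253,0.122,0,0],[0.0063,-0.028,0.0289,0.122,0,0],[0.0063,-0.0243,0.0321,0.122,0,0],[0.0063,-0.0202,0.0348,0.122,0,0],[0.0063,-0.0158,0.037,0.122,0,0]]
```

drive_tool(deltas=[[0.0065, -0.0395, -0.007, 0.122, 0, 0], [0.0065, -0.04, -0.002, 0.122, 0, 0], [0.0065, -0.04, 0.003, 0.122, 0, 0], [0.0065, -0.0395, 0.0075, 0.122, 0, 0], [0.0065, -0.0385, 0.0125, 0.122, 0, 0], [0.0065, -0.0365, 0.017, 0.122, 0, 0], [0.0065, -0.034, 0.0215, 0.122, 0, 0], [0.0065, -0.0315, 0.0255, 0.122, 0, 0], [0.0065, -0.028, 0.029, 0.122, 0, 0], [0.0065, -0.0245, 0.032, 0.122, 0, 0], [0.0065, -0.02, 0.035, 0.122, 0, 0], [0.0065, -0.016, 0.037, 0.122, 0, 0]], gripper=0.7)

```text
clock: 24.85
ee_pos: [431.9, -382.5, 74.9]
ee_rot: [1.111, 1.272, -1.111]
force: [0.8, 0.4, -0.2]
opening: 72.3
```

drive_tool(deltas=[[0, 0, 0, 0, 0, 0]])

```text
clock: 24.98
ee_pos: [429.7, -385.6, 74.5]
ee_rot: [1.11, 1.27, -1.116]
force: [-0.5, -0.0, 0.2]
opening: 72.7
```

```bash
python3 - <<'E'
from h import *
tell(); c=cap('wrist'); save(c,'wbr.png'); frames(c)
plan([(432.8,-382.5,60,-82),(432.8,-382.5,-34,-82)],step=20)
E
```

```text
t24.98 [ 429.7 -385.6   74.5] phi -82.6 tilt [-0.004 -0.001 -1.   ] q [ 0.77  0.65 -0.12  1.77  0.12  0.74 -0.86] F [-0.5 -0.   0.2] open 72.7
[377.  35.] 832 brass ctr (541.9, -403.1) size 16.6 37.0 axis 158.3
[329. 202.] 5313 brass ctr (432.9, -387.0) size 128.4 34.2 axis 7.8
[358. 365.] 2397 brass ctr (306.9, -434.0) size 66.2 46.4 axis 4.9
[[0.0149,0.0017,-0,-0.005,-0.001,0.002],[0.0188,0,0,-0,-0,0],[0.0188,0,0,-0,-0,0],[0.0188,0,0,-0,-0,0],[0.0188,0,0,-0,-0,0],[0.0188,0,0,-0,-0,0]]
```

drive_tool(deltas=[[0.015, 0.0025, -0.002, -0.005, -0.001, 0.002], [0.02, 0.001, 0, 0, 0, 0], [0.02, 0, 0, 0, 0, 0], [0.02, 0, 0, 0, 0, 0], [0.018, 0, 0, 0, 0, 0], [0.012, 0, 0, 0, 0, 0], [0.003, 0, 0, 0, 0, 0], [0, 0, 0, 0, 0, 0]])

```text
clock: 26.02
ee_pos: [437.1, -379.9, -30.8]
ee_rot: [1.104, 1.269, -1.102]
force: [0.1, -1.3, -0.5]
opening: 72.8
```

drive_tool(deltas=[[0, 0, 0, 0, 0, 0], [0, 0, 0, 0, 0, 0], [0, 0, 0, 0, 0, 0], [0, 0, 0, 0, 0, 0], [0, 0, 0, 0, 0, 0]], gripper=-1, newtons=20)

```text
clock: 26.65
ee_pos: [437.4, -380.4, -30.1]
ee_rot: [1.104, 1.267, -1.102]
force: [0.1, -0.4, 6.7]
opening: 41.2
```

```bash
python3 - <<'E'
from h import *
tell(); plan([(433,-383,90,-82),(582.2,99.2,50,1.85)],step=45,ang=.15)
E
```

```text
t26.65 [ 437.4 -380.4  -30.1] phi -81.9 tilt [ 0.005 -0.003 -1.   ] q [ 0.74  0.8  -0.1   1.83  0.15  0.51 -0.89] F [ 0.1 -0.4  6.7] open 41.2
[[-0.04,-0.0014,0.0008,0.001,0.001,-0.001],[-0.04,-0.0014,0.0007,0.001,0.001,-0.001],[-0.04,-0.0015,0.0007,0.001,0.001,-0.001],[0.0033,0.0179,-0.0381,-0.122,0,-0],[0.0033,0.0224,-0.0356,-0.122,0,-0],[0.0033,0.0265,-0.0326,-0.122,0,-0],[0.0033,0.0303,-0.0292,-0.122,0,-0],[0.0033,0.0336,-0.0253,-0.122,0,-0],[0.0033,0.0365,-0.021,-0.122,0,-0],[0.0033,0.0387,-0.0164,-0.122,0,-0],[0.0033,0.0404,-0.0115,-0.122,0,-0],[0.0033,0.0415,-0.0065,-0.122,0,-0]]
[[0.0033,0.042,-0.0014,-0.122,0,-0],[0.0033,0.0419,0.0037,-0.122,0,-0],[0.0033,0.0411,0.0088,-0.122,0,-0]]
```

drive_tool(deltas=[[0, 0, 0, 0, 0, 0], [0, 0, 0, 0, 0, 0], [0, -0.002, 0, 0, 0, 0], [0.0015, -0.0025, 0, 0, 0, 0], [0, 0, 0, 0, 0, 0]], gripper=0.3)

```text
clock: 27.28
ee_pos: [431.8, -380.5, -32.7]
ee_rot: [1.105, 1.27, -1.103]
force: [0.1, 0.8, 0.1]
opening: 55.4
```

drive_tool(deltas=[[0, 0, 0, 0, 0, 0], [0, 0, 0, 0, 0, 0], [0, 0, 0, 0, 0, 0], [0, 0, 0, 0, 0, 0], [0, 0, 0, 0, 0, 0]], gripper=-1, newtons=20)

```text
clock: 27.9
ee_pos: [432.4, -380.4, -32.3]
ee_rot: [1.104, 1.269, -1.102]
force: [-1.7, 0.4, 2.7]
opening: 40.8
```

drive_tool(deltas=[[-0.03, 0, 0, 0, 0, 0], [-0.045, 0, 0, 0, 0, 0], [-0.045, 0, 0, 0, 0, 0], [0.003, 0.018, -0.038, -0.122, 0, 0], [0.003, 0.0225, -0.0355, -0.122, 0, 0], [0.003, 0.0265, -0.0325, -0.122, 0, 0], [0.003, 0.0305, -0.029, -0.122, 0, 0], [0.003, 0.0335, -0.0255, -0.122, 0, 0], [0.003, 0.0365, -0.021, -0.122, 0, 0], [0.003, 0.0385, -0.0165, -0.122, 0, 0], [0.003, 0.0405, -0.0115, -0.122, 0, 0], [0.003, 0.0415, -0.0065, -0.122, 0, 0]])

```text
clock: 29.4
ee_pos: [543.5, -17.3, 60.1]
ee_rot: [0.256, 1.551, -0.257]
force: [1.1, -0.7, 0.1]
opening: 41.1
```

```bash
python3 - <<'E'
from h import *
tell(); plan([(582.2,99.5,40,1.85)],step=45,ang=.15)
E
```

```text
t29.40 [543.5 -17.3  60.1] phi -18.7 tilt [ 0.004 -0.001 -1.   ] q [ 0.24  0.65 -0.39  1.87  0.37  0.68 -0.69] F [ 1.1 -0.7  0.1] open 41.1
[[0.0067,0.041,-0.0003,-0.12,0.001,0],[0.0067,0.0408,0.0046,-0.12,0.001,0],[0.0067,0.0399,0.0095,-0.12,0.001,0]]
```

drive_tool(deltas=[[0.0065, 0.041, 0, -0.12, 0.001, 0], [0.0065, 0.041, 0.0045, -0.12, 0.001, 0], [0.0065, 0.04, 0.0095, -0.12, 0, 0], [0, 0, 0, 0, 0, 0], [0, 0, 0, 0, 0, 0]])

```text
clock: 30.02
ee_pos: [582.1, 97.2, 40.4]
ee_rot: [-0.024, 1.57, 0.02]
force: [-0.5, 0.5, -0.7]
opening: 40.7
```

```bash
python3 - <<'E'
from h import *
tell(); plan([(582.2,99.2,0,1.85)],step=18)
E
```

```text
t30.02 [582.1  97.2  40.4] phi 1.6 tilt [ 0.001 -0.002 -1.   ] q [ 0.08  0.75 -0.46  1.75  0.46  0.75 -0.59] F [-0.5  0.5 -0.7] open 40.7
[[0.0135,0.0007,0,-0.001,0,0.001],[0.0135,0.0007,0,-0.001,0,0.001],[0.0135,0.0007,0,-0.001,0,0.001]]
```

drive_tool(deltas=[[0.014, 0.001, 0, -0.002, 0, 0.001], [0.014, 0.001, 0, -0.002, 0, 0], [0.012, 0, 0, 0, 0, 0], [0.008, 0, 0, 0, 0, 0], [0.004, 0, 0, 0, 0, 0], [0.002, 0, 0, 0, 0, 0], [0, 0, 0, 0, 0, 0]])

```text
clock: 30.9
ee_pos: [582.7, 100.3, -12.9]
ee_rot: [-0.026, 1.569, 0.026]
force: [0.2, 0.6, -0.3]
opening: 41.0
```

drive_tool(deltas=[[0.002, 0, 0, 0, 0, 0], [0, 0, 0, 0, 0, 0]])

```text
clock: 31.15
ee_pos: [582.5, 100.2, -15.0]
ee_rot: [-0.026, 1.569, 0.026]
force: [0.9, -0.1, -0.6]
opening: 41.0
```

drive_tool(deltas=[[0, 0, 0, 0, 0, 0], [0, 0, 0, 0, 0, 0], [0, 0, 0, 0, 0, 0]], gripper=0.3)

```text
clock: 31.52
ee_pos: [582.6, 100.2, -15.0]
ee_rot: [-0.026, 1.569, 0.026]
force: [0.8, 0.2, 0.2]
opening: 55.1
```

drive_tool(deltas=[[-0.02, 0, 0, 0, 0, 0], [-0.03, 0, 0, 0, 0, 0], [-0.04, 0, 0, 0, 0, 0], [-0.04, 0, 0, 0, 0, 0], [-0.04, 0, 0, 0, 0, 0], [0, 0, 0, 0, 0, 0]])

```text
clock: 32.28
ee_pos: [584.5, 101.3, 158.6]
ee_rot: [-0.025, 1.561, 0.027]
force: [0.9, -0.2, -0.1]
opening: 55.6
```

```bash
python3 - <<'E'
from h import *
tell(); c=cap('wrist'); save(c,'p2.png'); pickle.dump(c,open('p2.pkl','wb')); frames(c,42)
c=cap('scene'); save(c,'s2.png'); pickle.dump(c,open('s2.pkl','wb')); frames(c,25)
plan([(593,-384,80,-88.5)],step=48,ang=.15)
E
```

```text
t32.27 [584.5 101.3 158.6] phi 1.9 tilt [ 0.009  0.002 -1.   ] q [ 0.12  0.61 -0.54  1.64  0.36  0.99 -0.51] F [ 0.9 -0.2 -0.1] open 55.6
[325. 186.] 3119 brass ctr (586.4, 99.5) size 33.7 128.8 axis 92.9
[242. 177.] 1256 brass ctr (516.2, 95.7) size 19.2 128.6 axis 92.4
[309. 104.] 413 brass ctr (241.1, -439.2) size 185.7 50.5 axis 4.2
[233. 165.] 59 brass ctr (595.2, -398.5) size 127.8 20.6 axis 3.2
[215. 217.] 63 brass ctr (750.0, -283.1) size 26.9 50.0 axis 165.5
[369. 254.] 134 brass ctr (510.4, 99.1) size 21.0 115.6 axis 93.8
[219. 288.] 2970 brass ctr (870.8, -96.8) size 126.4 207.3 axis 90.0
[348. 268.] 441 brass ctr (581.7, 95.4) size 37.2 130.8 axis 92.7
[628. 296.] 998 brass ctr (101.9, 651.0) size 136.1 66.1 axis 24.5
[[0.0068,-0.044,-0.0004,0.143,0,-0],[0.0068,-0.0436,0.0058,0.143,0,-0],[0.0068,-0.0423,0.012,0.143,0,-0],[0.0068,-0.0402,0.0179,0.143,0,-0],[0.0068,-0.0372,0.0234,0.143,0,-0],[0.0068,-0.0335,0.0285,0.143,0,-0],[0.0068,-0.0291,0.033,0.143,0,-0],[0.0068,-0.0241,0.0368,0.143,0,-0],[0.0068,-0.0186,0.0399,0.143,0,-0],[0.0068,-0.0127,0.0421,0.143,0,-0],[0.0068,-0.0066,0.0435,0.143,0,-0]]
```

drive_tool(deltas=[[0.007, -0.044, -0.0005, 0.143, 0, 0], [0.007, -0.0435, 0.006, 0.143, 0, 0], [0.007, -0.0425, 0.012, 0.143, 0, 0], [0.007, -0.04, 0.018, 0.143, 0, 0], [0.007, -0.037, 0.0235, 0.143, 0, 0], [0.007, -0.0335, 0.0285, 0.143, 0, 0], [0.007, -0.029, 0.033, 0.143, 0, 0], [0.007, -0.024, 0.037, 0.143, 0, 0], [0.007, -0.0185, 0.04, 0.143, 0, 0], [0.007, -0.0125, 0.042, 0.143, 0, 0], [0.007, -0.0065, 0.0435, 0.143, 0, 0], [0, 0, 0, 0, 0, 0]], gripper=0.7)

```text
clock: 33.88
ee_pos: [590.3, -388.8, 74.3]
ee_rot: [1.188, 1.222, -1.197]
force: [0.1, 1.0, -0.9]
opening: 72.6
```

drive_tool(deltas=[[0, 0, 0, 0, 0, 0]])

```text
clock: 34.0
ee_pos: [593.9, -381.8, 76.0]
ee_rot: [1.187, 1.227, -1.185]
force: [-0.2, 0.1, 0.2]
opening: 72.7
```

```bash
python3 - <<'E'
from h import *
tell(); c=cap('wrist'); save(c,'wbl.png'); frames(c)
E
```

```text
t34.00 [ 593.9 -381.8   76. ] phi -88.2 tilt [-0.001  0.003 -1.   ] q [ 0.59  0.82 -0.1   1.36  0.09  0.97 -1.06] F [-0.2  0.1  0.2] open 72.7
[353. 198.] 1767 brass ctr (593.1, -399.0) size 128.3 18.0 axis 0.9
```

drive_tool(deltas=[[0.015, -0.0005, 0.003, 0.01, 0.002, 0], [0.02, -0.0005, 0.002, 0.005, 0, 0], [0.02, 0, 0, 0, 0, 0], [0.02, 0, 0, 0, 0, 0], [0.018, 0, 0, 0, 0, 0], [0, 0, 0, 0, 0, 0]])

```text
clock: 34.8
ee_pos: [592.5, -387.1, -17.6]
ee_rot: [1.2, 1.222, -1.197]
force: [-0.1, 0.3, 0.5]
opening: 72.4
```

```bash
python3 - <<'E'
from h import *
tell(); plan([(593.1,-387.1,-33.5,-89.1)],step=10)
E
```

```text
t34.80 [ 592.5 -387.1  -17.6] phi -89.1 tilt [-0.002  0.004 -1.   ] q [ 0.59  0.93 -0.09  1.41  0.09  0.81 -1.08] F [-0.1  0.3  0.5] open 72.4
[[0.008,0.0003,0,0,-0.002,0.001],[0.008,0.0003,0,0,-0.002,0.001]]
```

drive_tool(deltas=[[0.008, 0.0005, 0, 0, 0, 0], [0.0075, 0, 0, 0, 0, 0], [0, 0, 0, 0, 0, 0], [0, 0, 0, 0, 0, 0]])

```text
clock: 35.3
ee_pos: [594.7, -388.3, -30.2]
ee_rot: [1.2, 1.216, -1.195]
force: [1.5, -0.7, -0.2]
opening: 72.6
```

drive_tool(deltas=[[0, 0, 0, 0, 0, 0], [0, 0, 0, 0, 0, 0], [0, 0, 0, 0, 0, 0], [0, 0, 0, 0, 0, 0], [0, 0, 0, 0, 0, 0]], gripper=-1, newtons=20)

```text
clock: 35.92
ee_pos: [594.7, -388.3, -30.1]
ee_rot: [1.2, 1.216, -1.195]
force: [-0.8, 0.5, 3.8]
opening: 41.0
```

drive_tool(deltas=[[-0.02, 0, 0, 0, 0, 0], [-0.035, 0, 0, 0, 0, 0], [-0.04, 0, 0, 0, 0, 0], [0, 0, 0, 0, 0, 0]])

```text
clock: 36.42
ee_pos: [597.5, -390.2, 70.0]
ee_rot: [1.2, 1.206, -1.192]
force: [-0.1, -0.3, -0.5]
opening: 40.5
```

```bash
python3 - <<'E'
from h import *
tell(); plan([(546.3,-29,50,91.85)],step=45,ang=.18)
E
```

```text
t36.42 [ 597.5 -390.2   70. ] phi -89.1 tilt [ 0.01  -0.003 -1.   ] q [ 0.6   0.83 -0.1   1.35  0.08  0.95 -1.07] F [-0.1 -0.3 -0.5] open 40.5
[[0.001,-0.0025,-0.0201,0.174,-0.001,-0],[0.001,-0.006,-0.0194,0.174,-0.001,-0],[0.001,-0.0092,-0.018,0.174,-0.001,-0],[0.001,-0.0122,-0.0162,0.174,-0.001,-0],[0.0009,-0.0148,-0.0138,0.174,-0.001,-0],[0.0009,-0.017,-0.011,0.174,-0.001,-0],[0.0009,-0.0187,-0.0079,0.174,-0.001,-0],[0.0009,-0.0198,-0.0046,0.174,-0.001,-0],[0.0009,-0.0202,-0.0011,0.174,-0.001,-0],[0.0009,-0.0201,0.0024,0.174,-0.001,-0],[0.0009,-0.0194,0.0059,0.174,-0.001,-0],[0.0009,-0.0181,0.0092,0.174,-0.001,-0]]
[[0.0009,-0.0162,0.0121,0.174,-0.001,-0],[0.001,-0.0139,0.0148,0.174,-0.001,-0],[0.001,-0.0111,0.017,0.174,-0.001,-0],[0.001,-0.008,0.0186,0.174,-0.001,-0],[0.001,-0.0047,0.0197,0.174,-0.001,-0],[0.001,-0.0012,0.0202,0.174,-0.001,-0]]
```

```bash
python3 - <<'E'
from h import *
plan([(572,-210,65,0),(546.3,-29,50,91.85)],step=45,ang=.18)
E
```

```text
[[0.0005,-0.0025,-0.0201,-0.173,0.001,-0.001],[0.0005,0.001,-0.0202,-0.173,0.001,-0.001],[0.0005,0.0044,-0.0197,-0.173,0.001,-0.001],[0.0005,0.0078,-0.0187,-0.173,0.001,-0.001],[0.0005,0.0109,-0.0171,-0.173,0.001,-0.001],[0.0005,0.0136,-0.0149,-0.173,0.001,-0.001],[0.0005,0.016,-0.0124,-0.173,0.001,-0.001],[0.0005,0.0179,-0.0094,-0.173,0.001,-0.001],[0.0005,0.0192,-0.0062,-0.173,0.001,-0.001],[0.0016,0.0201,-0.0028,-0.178,-0,0],[0.0016,0.0203,0.0008,-0.178,-0,0],[0.0016,0.0198,0.0044,-0.178,-0,0]]
[[0.0016,0.0188,0.0078,-0.178,-0,0],[0.0016,0.0171,0.011,-0.178,-0,0],[0.0016,0.0149,0.0139,-0.178,-0,0],[0.0016,0.0122,0.0163,-0.178,-0,0],[0.0016,0.0091,0.0182,-0.178,-0,0],[0.0016,0.0057,0.0195,-0.178,-0,0]]
```

drive_tool(deltas=[[0.0005, -0.0025, -0.02, -0.173, 0.001, -0.001], [0.0005, 0.001, -0.02, -0.173, 0.001, -0.001], [0.0005, 0.0045, -0.0195, -0.173, 0.001, -0.001], [0.0005, 0.008, -0.0185, -0.173, 0.001, -0.001], [0.0005, 0.011, -0.017, -0.173, 0.001, -0.001], [0.0005, 0.0135, -0.015, -0.173, 0.001, -0.001], [0.0005, 0.016, -0.0125, -0.173, 0.001, -0.001], [0.0005, 0.018, -0.0095, -0.173, 0.001, -0.001], [0.0005, 0.019, -0.006, -0.173, 0.001, -0.001], [0.0015, 0.02, -0.003, -0.178, 0, 0], [0.0015, 0.0205, 0.001, -0.178, 0, 0], [0.0015, 0.02, 0.0045, -0.178, 0, 0]])

```text
clock: 37.92
ee_pos: [560.0, -147.6, 56.0]
ee_rot: [-0.421, 1.539, 0.429]
force: [0.3, -0.7, -1.0]
opening: 40.8
```

```bash
python3 - <<'E'
from h import *
tell();plan([(546.3,-29,40,91.85)],step=45,ang=.17)
E
```

```text
t37.92 [ 560.  -147.6   56. ] phi 31.0 tilt [-0.011  0.002 -1.   ] q [ 0.6   0.76 -0.63  1.76  0.58  0.83  0.23] F [ 0.3 -0.7 -1. ] open 40.8
[[0.0023,0.0155,0.0071,-0.152,-0.001,-0.002],[0.0023,0.0143,0.0093,-0.152,-0.001,-0.002],[0.0023,0.0127,0.0114,-0.152,-0.001,-0.002],[0.0023,0.0108,0.0132,-0.152,-0.001,-0.002],[0.0023,0.0087,0.0147,-0.152,-0.001,-0.002],[0.0023,0.0064,0.0158,-0.152,-0.001,-0.002],[0.0023,0.0039,0.0166,-0.152,-0.001,-0.002]]
```

drive_tool(deltas=[[0.002, 0.0155, 0.007, -0.152, 0, -0.001], [0.002, 0.0145, 0.0095, -0.152, 0, -0.001], [0.002, 0.0125, 0.0115, -0.152, 0, -0.001], [0.002, 0.011, 0.013, -0.152, 0, -0.001], [0.002, 0.0085, 0.0145, -0.152, 0, -0.001], [0.002, 0.0065, 0.016, -0.152, 0, 0], [0.002, 0.004, 0.0165, -0.152, 0, 0], [0, 0, 0, 0, 0, 0], [0, 0, 0, 0, 0, 0]])

```text
clock: 39.05
ee_pos: [547.4, -30.5, 42.2]
ee_rot: [-1.227, 1.203, 1.232]
force: [0.1, -0.5, 0.4]
opening: 41.0
```

```bash
python3 - <<'E'
from h import *
tell();plan([(546.3,-29,0,91.85)],step=15,ang=.17)
E
```

```text
t39.05 [547.4 -30.5  42.2] phi 91.5 tilt [-0.007 -0.002 -1.   ] q [ 0.54  0.82 -0.87  1.86  0.82  0.88  0.85] F [ 0.1 -0.5  0.4] open 41.0
[[0.0141,0.0003,0.0006,-0.002,-0.001,-0.002],[0.0141,0.0003,0.0005,-0.002,-0.001,-0.002],[0.0141,0.0003,0.0005,-0.002,-0.001,-0.002]]
```

drive_tool(deltas=[[0.014, 0.0005, 0.0005, -0.003, -0.001, -0.002], [0.014, 0.0005, 0.0005, -0.003, -0.001, -0.002], [0.012, 0.0005, 0.0005, 0, -0.001, -0.002], [0.008, 0, 0, 0, 0, 0], [0.004, 0, 0, 0, 0, 0], [0, 0, 0, 0, 0, 0], [0, 0, 0, 0, 0, 0]])

```text
clock: 39.92
ee_pos: [546.1, -27.7, -9.2]
ee_rot: [-1.234, 1.19, 1.236]
force: [-0.4, 0.2, -0.4]
opening: 40.8
```

drive_tool(deltas=[[0.002, 0, 0, 0, 0, 0], [0.0015, 0, 0, 0, 0, 0], [0, 0, 0, 0, 0, 0]])

```text
clock: 40.3
ee_pos: [545.9, -27.9, -13.0]
ee_rot: [-1.234, 1.191, 1.236]
force: [-0.1, -0.3, 0.3]
opening: 40.6
```

drive_tool(deltas=[[0, 0, 0, 0, 0, 0], [0, 0, 0, 0, 0, 0], [0, 0, 0, 0, 0, 0]], gripper=0.3)

```text
clock: 40.67
ee_pos: [545.8, -27.8, -13.0]
ee_rot: [-1.234, 1.191, 1.236]
force: [0.2, -0.1, -0.8]
opening: 55.6
```

drive_tool(deltas=[[-0.02, 0, 0, 0, 0, 0], [-0.03, 0, 0, 0, 0, 0], [-0.04, 0, 0, 0, 0, 0], [-0.04, 0, 0, 0, 0, 0], [-0.04, 0, 0, 0, 0, 0], [-0.03, 0, 0, 0, 0, 0], [-0.03, 0, 0, 0, 0, 0], [0, 0, 0, 0, 0, 0]])

```text
clock: 41.68
ee_pos: [547.1, -27.1, 220.5]
ee_rot: [-1.237, 1.186, 1.232]
force: [-0.8, -0.4, -0.6]
opening: 55.5
```

```bash
python3 - <<'E'
from h import *
tell(); c=cap('wrist'); save(c,'p3.png'); pickle.dump(c,open('p3.pkl','wb')); frames(c,42)
s=cap('scene'); a=cv2.resize(s['frame'][85:345,190:500],(700,587),interpolation=cv2.INTER_CUBIC); cv2.imwrite('pics/s3.png',a[:,:,::-1]); frames(s,42)
plan([(480,300,150,96.9),(454.8,368.8,80,96.9)],step=48,ang=.15)
E
```

```text
t41.67 [547.1 -27.1 220.5] phi 92.1 tilt [ 0.006  0.003 -1.   ] q [ 0.65  0.62 -1.06  1.67  0.58  1.19  1.05] F [-0.8 -0.4 -0.6] open 55.5
[335. 162.] 779 brass ctr (549.6, -15.3) size 128.7 16.8 axis 1.2
[442. 139.] 973 brass ctr (514.7, 93.4) size 17.6 129.5 axis 91.4
[438. 207.] 2407 brass ctr (587.0, 98.9) size 33.9 128.9 axis 92.1
[ 94. 330.] 243 brass ctr (760.1, -290.8) size 45.0 17.7 axis 83.2
[299. 111.] 192 brass ctr (304.8, -422.3) size 79.1 49.7 axis 3.4
[215. 217.] 58 brass ctr (753.4, -272.1) size 22.4 46.5 axis 163.2
[327. 233.] 116 brass ctr (552.1, -13.3) size 129.4 18.2 axis 0.5
[365. 251.] 181 brass ctr (517.2, 96.5) size 20.8 128.2 axis 93.2
[219. 288.] 3022 brass ctr (871.9, -89.2) size 124.4 203.9 axis 90.1
[348. 268.] 479 brass ctr (587.6, 100.1) size 36.6 128.6 axis 92.5
[628. 296.] 996 brass ctr (109.7, 656.9) size 125.8 69.2 axis 12.0
[[0.0085,0.0067,0.0413,-0.011,0,0],[0.0085,0.0062,0.0414,-0.011,0,0],[0.0085,0.0058,0.0414,-0.011,0,0],[0.0085,0.0053,0.0415,-0.011,0,0],[0.0085,0.0049,0.0415,-0.011,0,0],[0.0085,0.0044,0.0416,-0.011,0,0],[0.0085,0.004,0.0416,-0.011,0,0],[0.0085,0.0035,0.0417,-0.011,0,0],[0.0233,0.0055,0.0238,0.001,0,0],[0.0233,0.0055,0.0238,0.001,0,0],[0.0233,0.0056,0.0238,0.001,0,0]]
```

View pics/p3.png

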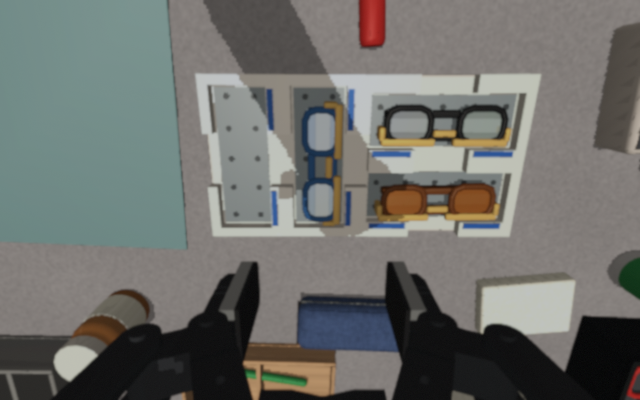

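drive_tool(deltas=[[0.0085, 0.0065, 0.0415, -0.011, 0, 0], [0.0085, 0.006, 0.0415, -0.011, 0, 0], [0.0085, 0.006, 0.0415, -0.011, 0, 0], [0.0085, 0.0055, 0.0415, -0.011, 0, 0], [0.0085, 0.005, 0.0415, -0.011, 0, 0], [0.0085, 0.0045, 0.0415, -0.011, 0, 0], [0.0085, 0.004, 0.0415, -0.011, 0, 0], [0.0085, 0.0035, 0.0415, -0.011, 0, 0], [0.0235, 0.0055, 0.024, 0, 0, 0], [0.0235, 0.0055, 0.024, 0, 0, 0], [0.0235, 0.0055, 0.024, 0, 0, 0], [0, 0, 0, 0, 0, 0]], gripper=0)

```text
clock: 43.28
ee_pos: [452.1, 369.9, 76.8]
ee_rot: [-1.301, 1.15, 1.307]
force: [0.3, -0.5, -0.0]
opening: 42.6
```

```bash
python3 - <<'E'
from h import *
tell(); c=cap('wrist'); pointer(c); save(c,'k1.png')
plan([(453.5,368.5,60,96.9),(453.5,368.5,29,96.9)],step=15,ang=.17)
E
```

```text
t43.27 [452.1 369.9  76.8] phi 97.3 tilt [-0.005 -0.001 -1.   ] q [-0.22  0.81 -0.88  1.73  0.73  0.97  0.32] F [ 0.3 -0.5 -0. ] open 42.6
[318. 154.] 195 off [-51.5  -6.4] dir -126.1
[317. 217.] 576 off [-20.   -2.8] dir -173.3
[[0.009,0.0002,-0.0002,0.002,-0,-0.002],[0.009,0.0002,-0.0002,0.002,-0,-0.002],[0.0103,0,-0,0,-0,0],[0.0103,0,-0,0,-0,0],[0.0103,0,-0,0,-0,0]]
```

drive_tool(deltas=[[0.009, 0, 0, 0.003, 0, -0.002], [0.01, 0, 0, 0.002, 0, -0.002], [0.01, 0, 0, 0, 0, 0], [0.01, 0, 0, 0, 0, 0], [0.007, 0, 0, 0, 0, 0], [0, 0, 0, 0, 0, 0]])

```text
clock: 44.08
ee_pos: [455.1, 369.4, 32.6]
ee_rot: [-1.296, 1.147, 1.294]
force: [0.2, -0.7, 0.5]
opening: 42.9
```

drive_tool(deltas=[[0, 0, 0, 0, 0, 0], [0, 0, 0, 0, 0, 0], [0, 0, 0, 0, 0, 0], [0, 0, 0, 0, 0, 0], [0, 0, 0, 0, 0, 0]], gripper=-1, newtons=40)

```text
clock: 44.7
ee_pos: [455.7, 368.0, 33.8]
ee_rot: [-1.298, 1.149, 1.291]
force: [-0.6, -5.0, 4.5]
opening: 13.2
```

drive_tool(deltas=[[0, 0, 0, 0.174, 0, 0], [0, 0, 0, 0.174, 0, 0], [0, 0, 0, 0.174, 0, 0], [0, 0, 0, 0.174, 0, 0], [0, 0, 0, 0.174, 0, 0], [0, 0, 0, 0.174, 0, 0], [0, 0, 0, 0.174, 0, 0], [0, 0, 0, 0.174, 0, 0], [0, 0, 0, 0.174, 0, 0], [0, 0, 0, 0.174, 0, 0], [0, 0, 0, 0.174, 0, 0], [0, 0, 0, 0.174, 0, 0]])

```text
clock: 46.2
ee_pos: [452.6, 365.5, 33.8]
ee_rot: [0.313, 1.548, -0.322]
force: [-4.8, -7.8, 10.5]
opening: 13.3
```

```bash
python3 - <<'E'
from h import *
tell(); print(arm.state()['wrist_torque'])
E
```

```text
t46.20 [452.6 365.5  33.8] phi -23.2 tilt [-0.001 -0.006 -1.   ] q [-0.55  0.72 -0.28  1.78  0.3   0.69 -1.4 ] F [-4.8 -7.8 10.5] open 13.3
[-1.68574632  1.24227726  0.04273133]
```

drive_tool(deltas=[[0, 0, 0, 0, 0, 0], [0, 0, 0, 0, 0, 0], [0, 0, 0, 0, 0, 0], [-0.02, 0, 0, 0, 0, 0], [-0.03, 0, 0, 0, 0, 0], [-0.03, 0, 0, 0, 0, 0], [0, 0, 0, -0.175, 0, 0], [0, 0, 0, -0.175, 0, 0], [0, 0, 0, -0.175, 0, 0], [0, 0, 0, -0.175, 0, 0], [0, 0, 0, -0.175, 0, 0], [0, 0, 0, -0.175, 0, 0]], gripper=0)

```text
clock: 47.7
ee_pos: [455.3, 369.7, 113.2]
ee_rot: [-0.512, 1.504, 0.516]
force: [-0.8, -0.3, -0.6]
opening: 42.7
```

drive_tool(deltas=[[0, 0, 0, -0.175, 0, 0], [0, 0, 0, -0.175, 0, 0], [0, 0, 0, -0.175, 0, 0], [0, 0, 0, -0.175, 0, 0], [0, 0, 0, -0.175, 0, 0], [0, 0, 0, -0.175, 0, 0], [0, 0, 0, -0.175, 0, 0], [0, 0, 0, -0.175, 0, 0], [0, 0, 0, -0.175, 0, 0], [0, 0, 0, -0.175, 0, 0], [0, 0, 0, -0.175, 0, 0], [0, 0, 0, -0.175, 0, 0]])

```text
clock: 49.2
ee_pos: [455.5, 369.5, 113.1]
ee_rot: [-2.012, 0.388, 2.006]
force: [-0.1, -1.0, 0.0]
opening: 43.0
```

```bash
python3 - <<'E'
from h import *
tell(); c=cap('wrist'); pointer(c); save(c,'k2.png'); tell()
plan([(453.5,368.5,60,156.9),(453.5,368.5,32,156.9)],step=15,ang=.17)
E
```

```text
t49.20 [455.5 369.5 113.1] phi 157.9 tilt [ 0.004  0.003 -1.   ] q [-0.1   0.87 -1.15  1.7   0.87  1.16  1.26] F [-0.1 -1.   0. ] open 43.0
[380. 171.] 148 off [-42.  -17.1] dir -79.4
[324. 244.] 258 off [ 5.6 14.2] dir 66.6
t49.25 [455.5 369.4 112.8] phi 158.1 tilt [ 0.003  0.003 -1.   ] q [-0.1   0.87 -1.15  1.7   0.87  1.16  1.27] F [0.2 0.2 0.1] open 42.6
[[0.0132,0.0004,0.0004,0.005,-0,0.001],[0.0132,0.0004,0.0004,0.005,-0,0.001],[0.0132,0.0004,0.0004,0.005,-0,0.001],[0.0132,0.0004,0.0004,0.005,-0,0.001],[0.014,0.0001,0,0,-0,0],[0.014,0.0001,0,0,-0,0]]
```

Pointer at 66.6° = exactly 4 clicks (66.9°). Regrip and turn the remaining 3 clicks.

drive_tool(deltas=[[0.02, 0, 0, 0.01, 0, 0], [0.02, 0, 0, 0.01, 0, 0], [0.02, 0, 0, 0, 0, 0], [0.012, 0, 0, 0, 0, 0], [0.008, 0, 0, 0, 0, 0], [0, 0, 0, 0, 0, 0]])

```text
clock: 50.0
ee_pos: [455.1, 369.6, 32.9]
ee_rot: [-1.997, 0.412, 1.992]
force: [0.1, 0.4, -0.3]
opening: 42.7
```

drive_tool(deltas=[[0, 0, 0, 0, 0, 0], [0, 0, 0, 0, 0, 0], [0, 0, 0, 0, 0, 0], [0, 0, 0, 0, 0, 0], [0, 0, 0, 0, 0, 0]], gripper=-1, newtons=40)

```text
clock: 50.62
ee_pos: [454.9, 370.5, 34.2]
ee_rot: [-1.997, 0.41, 1.991]
force: [-2.6, 0.3, 5.9]
opening: 13.0
```

drive_tool(deltas=[[0, 0, 0, 0.157, 0, 0], [0, 0, 0, 0.157, 0, 0], [0, 0, 0, 0.157, 0, 0], [0, 0, 0, 0.157, 0, 0], [0, 0, 0, 0.157, 0, 0], [0, 0, 0, 0.157, 0, 0], [0, 0, 0, 0.157, 0, 0], [0, 0, 0, 0.157, 0, 0], [0, 0, 0, 0.157, 0, 0], [0, 0, 0, 0.157, 0, 0], [0, 0, 0, 0, 0, 0]])

```text
clock: 52.0
ee_pos: [456.5, 366.1, 34.2]
ee_rot: [-0.906, 1.374, 0.894]
force: [0.1, -5.5, 10.0]
opening: 13.1
```

```bash
python3 - <<'E'
from h import *
tell()
E
```

```text
t52.00 [456.5 366.1  34.2] phi 66.4 tilt [ 0.006 -0.005 -1.   ] q [-0.3   0.81 -0.7   1.77  0.7   0.83 -0.19] F [ 0.1 -5.5 10. ] open 13.1
```

drive_tool(deltas=[[0, 0, 0, 0, 0, 0], [0, 0, 0, 0, 0, 0], [0, 0, 0, 0, 0, 0], [-0.03, 0, 0, 0, 0, 0], [-0.04, 0, 0, 0, 0, 0], [-0.04, 0, 0, 0, 0, 0], [-0.03, 0, 0, 0, 0, 0], [0, 0, 0, 0, 0, 0]], gripper=0)

```text
clock: 53.0
ee_pos: [455.6, 371.0, 175.6]
ee_rot: [-0.9, 1.366, 0.902]
force: [-1.1, -0.3, -0.1]
opening: 42.5
```

```bash
python3 - <<'E'
from h import *
tell(); c=cap('wrist'); pointer(c); save(c,'k3.png'); pickle.dump(c,open('k3.pkl','wb'))
h=cv2.cvtColor(c['frame'],cv2.COLOR_RGB2HSV);m=((h[...,0]>50)&(h[...,0]<80)&(h[...,1]>100)&(h[...,2]>40)).astype(np.uint8)
k,l,st,ce=cv2.connectedComponentsWithStats(m); print([(ce[i].round(),st[i,4],ray(c,[ce[i]],66)[0].round(1)) for i in range(1,k) if st[i,4]>60])
plan([(464.4,291,100,66.5),(464.4,291,45,66.5)],step=28)
E
```

```text
t53.00 [455.6 371.  175.6] phi 66.5 tilt [ 0.007  0.007 -1.   ] q [-0.23  0.65 -0.83  1.63  0.54  1.09 -0.05] F [-1.1 -0.3 -0.1] open 42.5
[289. 136.] 91 off [-48.2  -0.8] dir -94.7
[316. 211.] 150 off [14.  -6.6] dir -23.8
[(array([239., 228.]), np.int32(913), array([464.1, 290.2,  66. ])), (array([372., 349.]), np.int32(433), array([632.8, 351.3,  66. ]))]
[[0.0184,-0.0099,-0.0172,0,0.001,0.001],[0.0184,-0.01,-0.0172,0,0.001,0.001],[0.0184,-0.01,-0.0172,0,0.001,0.001],[0.0184,-0.01,-0.0171,0,0.001,0.001],[0.0275,0,-0,0,0,-0],[0.0275,0,-0,0,0,-0]]
```

drive_tool(deltas=[[0.0185, -0.01, -0.017, 0, 0.002, 0.001], [0.0185, -0.01, -0.017, 0, 0.002, 0.001], [0.0185, -0.01, -0.017, 0, 0.001, 0.001], [0.0185, -0.01, -0.017, 0, 0.001, 0.001], [0.0275, 0, 0, 0, 0, 0], [0.0275, 0, 0, 0, 0, 0], [0, 0, 0, 0, 0, 0], [0, 0, 0, 0, 0, 0]], gripper=-1)

```text
clock: 54.05
ee_pos: [464.2, 291.3, 44.3]
ee_rot: [-0.903, 1.378, 0.904]
force: [-0.3, 0.8, -0.4]
opening: -0.0
```

```bash
python3 - <<'E'
from h import *
tell(); plan([(464.3,290.7,32,66.5)],step=10)
E
```

```text
t54.05 [464.2 291.3  44.3] phi 66.6 tilt [-0.003 -0.001 -1.   ] q [-0.15  0.76 -0.73  1.86  0.7   0.79 -0.09] F [-0.3  0.8 -0.4] open -0.0
[[0.0061,-0.0002,-0.0002,0,-0.001,-0.001],[0.0061,-0.0002,-0.0002,0,-0.001,-0.001]]
```

drive_tool(deltas=[[0.006, 0, 0, 0, 0, 0], [0.006, 0, 0, 0, 0, 0], [0.003, 0, 0, 0, 0, 0], [0.003, 0, 0, 0, 0, 0], [0, 0, 0, 0, 0, 0]])

```text
clock: 54.68
ee_pos: [465.0, 291.5, 28.8]
ee_rot: [-0.904, 1.376, 0.901]
force: [-1.6, -2.6, 15.9]
opening: 0.4
```

drive_tool(deltas=[[0.002, 0, 0, 0, 0, 0], [0, 0, 0, 0, 0, 0]])

```text
clock: 54.92
ee_pos: [465.1, 291.5, 28.6]
ee_rot: [-0.905, 1.375, 0.9]
force: [-4.3, -5.4, 28.1]
opening: -0.1
```

drive_tool(deltas=[[-0.005, 0, 0, 0, 0, 0], [0, 0, 0, 0, 0, 0], [0, 0, 0, 0, 0, 0]])

```text
clock: 55.3
ee_pos: [464.9, 291.4, 29.6]
ee_rot: [-0.902, 1.377, 0.903]
force: [-0.1, -0.4, 4.3]
opening: 0.3
```

drive_tool(deltas=[[-0.002, 0, 0, 0, 0, 0], [0, 0, 0, 0, 0, 0], [0, 0, 0, 0, 0, 0]])

```text
clock: 55.68
ee_pos: [464.8, 291.4, 31.3]
ee_rot: [-0.902, 1.377, 0.903]
force: [1.8, 0.1, 3.9]
opening: 0.5
```

drive_tool(deltas=[[-0.002, 0, 0, 0, 0, 0], [0, 0, 0, 0, 0, 0], [0, 0, 0, 0, 0, 0]])

```text
clock: 56.05
ee_pos: [464.1, 290.9, 33.1]
ee_rot: [-0.903, 1.379, 0.903]
force: [1.7, 0.8, 2.1]
opening: -0.1
```

```bash
python3 - <<'E'
from h import *
A=[]; 
for n in('scene0','side0','wcon','k3'):
    c=pickle.load(open(n+'.pkl','rb')); h=cv2.cvtColor(c['frame'],cv2.COLOR_RGB2HSV)
    m=((h[...,0]>50)&(h[...,0]<80)&(h[...,1]>90)&(h[...,2]>110 if 0 else h[...,2]>40)).astype(np.uint8)
    e=proj(c,[[464,291,66]])[0]; k,l,st,ce=cv2.connectedComponentsWithStats(m)
    i=min(range(1,k),key=lambda i:np.hypot(*(ce[i]-e))+(99 if st[i,4]<30 else 0)); ys,xs=np.nonzero(l==i)
    # topmost of blob bbox: use centre of bbox width and top ellipse
    print(n,e.round(),ce[i].round(1),st[i],[ray(c,[ce[i]],z)[0,:2].round(1).tolist() for z in(62,66,70,74)])
E
```

```text
scene0 [435. 283.] [435.8 282.6] [430 277  13  12 124] [[459.9, 290.3], [461.8, 290.7], [463.7, 291.0], [465.6, 291.4]]
side0 [250. 291.] [251.  290.5] [244 285  15  12 136] [[466.1, 287.2], [463.0, 290.4], [459.9, 293.6], [456.9, 296.8]]
wcon [323. 196.] [323.  196.5] [309 182  29  30 683] [[465.4, 290.1], [464.3, 290.7], [463.2, 291.3], [462.0, 291.9]]
k3 [240. 227.] [238.8 227.9] [222 211  35  34 915] [[465.3, 288.7], [464.1, 290.2], [462.9, 291.8], [461.8, 293.4]]
```

drive_tool(deltas=[[-0.01, 0, 0, 0, 0, 0], [-0.03, 0, 0, 0, 0, 0], [-0.04, 0, 0, 0, 0, 0], [-0.05, 0, 0, 0, 0, 0], [-0.05, 0, 0, 0, 0, 0], [0, 0, -0.03, 0, 0, 0], [0, 0, -0.03, 0, 0, 0], [0, 0, 0, 0, 0, 0], [0, 0, 0, 0, 0, 0], [0, 0, 0, 0, 0, 0], [0, 0, 0, 0, 0, 0]])

```text
clock: 57.42
ee_pos: [440.7, 236.9, 213.3]
ee_rot: [-0.903, 1.378, 0.904]
force: [0.3, 0.2, -0.1]
opening: 0.3
```

```bash
python3 - <<'E'
from h import *
tell(); c=cap('wrist'); pointer(c)
s=cap('scene'); frames(s,42); d=cap('side')
a=cv2.resize(s['frame'][80:345,185:505],(640,530),interpolation=cv2.INTER_CUBIC); cv2.imwrite('pics/fin.png',a[:,:,::-1])
h=cv2.cvtColor(d['frame'],cv2.COLOR_RGB2HSV);m=((h[...,0]>50)&(h[...,0]<80)&(h[...,1]>90)&(h[...,2]>40)).astype(np.uint8)
k,l,st,ce=cv2.connectedComponentsWithStats(m); print([(ce[i].round(1),st[i]) for i in range(1,k) if st[i,4]>60])
E
```

```text
t57.42 [440.7 236.9 213.3] phi 66.6 tilt [-0.003 -0.001 -1.   ] q [ 0.08  0.5  -0.92  1.8   0.45  1.07  0.15] F [ 0.3  0.2 -0.1] open 0.3
[436.  86.] 94 off [-49.2 -16.2] dir -126.7
[470. 154.] 140 off [14.7 -6.4] dir -23.2
[309. 104.] 416 brass ctr (253.0, -426.3) size 183.6 50.1 axis 4.3
[216. 217.] 60 brass ctr (753.1, -270.4) size 22.3 49.0 axis 167.2
[327. 234.] 133 brass ctr (552.3, -12.7) size 129.1 18.6 axis 0.1
[366. 251.] 180 brass ctr (517.2, 96.5) size 20.8 128.2 axis 93.2
[219. 288.] 2989 brass ctr (871.8, -89.1) size 124.0 203.9 axis 90.0
[348. 268.] 487 brass ctr (587.7, 100.0) size 37.0 128.7 axis 92.7
[628. 296.] 997 brass ctr (109.7, 656.9) size 126.0 68.4 axis 12.3
[(array([159.9, 290.3]), array([147, 279,  25,  21, 322], dtype=int32)), (array([251. , 290.7]), array([245, 285,  13,  12, 129], dtype=int32))]
```

View pics/fin.png

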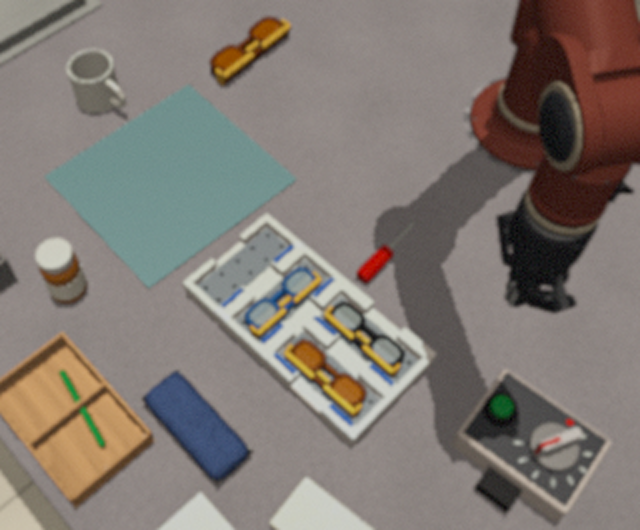

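```bash
python3 -c "
from station import arm
print(arm.close_job())"
```

```text
the job is handed in; nothing more can be done
None
```

The job is done and handed in at about 57 s on the robot clock; close_job gives no verdict.

**What I did**
- **Timer off:** I turned the knob from about 4.4 clicks back to off. The pointer then read 186.2° against 186.9° for the red dot.
- **Spectacles:** Three frames were on the mat: black, small brown and blue. There was no red frame there. The brown frame lying off the mat was the larger look-alike (about 177 mm against 130 mm), so I left it.
- **Placing:** Black and brown went into the two compartments along the tray's length, and blue went into the inner crosswise one.
- **Timer and start:** I turned the timer seven clicks clockwise in two grips (4 + 3), then pressed the start button and let go.

**What the last checks showed**
- The mat is empty and the three frames lie flat in their compartments, brass bars on the blue-strip side, within about 3 mm of centre and 1–2° of square.
- The timer pointer reads −23.2°, against −23.1° for click 7.
- The button stopped hard at 28 N. On backing off, the force fell like a spring over about 4 mm, and the side view shows the button back up.
- The bystanders look unmoved by eye in the final scene picture; I did not measure them.

**What disagreed**
- The real fingertips sit about 37 mm behind the reported TCP. My first grip on the knob therefore closed on air. I then found the offset by lowering the shut fingers onto the bar, which pressed it with up to 44 N at the fingertips, above the 40 N limit stated for the arm and gripper body. I corrected for the offset from there on.
- I regripped the brown frame once because the first grip was 4 mm off centre.

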